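Load a steel blank into a spring-fed magazine

ROBOT

A 7-joint arm with a two-finger parallel gripper is mounted at the origin on a cart in front of the work surface, level with it; the furniture and walls round the work are solid. World frame = base frame: x ahead of the robot, y to its left, z up, the work surface at z = 0. Lengths are in m, angles in rad, forces in N, time in s.
With the tool pointing down it reaches from about 0.4 to 0.9 m from the base axis. Payload 5.5 kg.
Tool frame: the origin (TCP) lies on the centre line of the jaws, within the pads' length; the fingertips stand 11 mm ahead of it and the grasp point (between the pads) lies 8 mm behind it; x points along the fingers, y is the direction in which the jaws open and shut, and the axes are right-handed (so a half turn about x gives the same grasp; the last joint's range is limited). The gripper opens to 92 mm and grips with 3 to 60 N. Pads are 19 mm wide; open, the fingers measure 130 mm over their backs; the gripper's body (75 mm by 190 mm) begins 47 mm behind the grasp point.
Start: joints at [-1.039, 0.501, -0.427, 1.55, 0.221, 1.138, -0.21], TCP at [0.173, 0.627, 0.238] pointing down, gripper open.
Joint ranges: [-2.88, 2.88], [-0.31, 2.03], [-1.54, 1.56], [0.2, 2.42], [-1.41, 4.55], [0.19, 2.02], [-2.57, 2.57]. Speed limits (rad/s): [2.57, 2.57, 3.14, 3.14, 3.14, 3.14, 3.14].

INTERFACE

Orientations are given as a unit quaternion [x, y, z, w].
In Python, from rig import get_obs, snapshot, hand_in gives the robot as it stands.
- The arm moves only by the tool jog_arm, never from a script. Its argument "deltas" is a list that holds one entry, the list of rows, each a list of 7 numbers: the turn, a rotation vector about the tool's x, y, z in units of 5 degrees (1.0 is 5 degrees), then the shift along the tool's x, y, z in units of 40 mm (1.0 is 40 mm), then the finger opening in mm, from 0 to 91.8. In form: [[[rx, ry, rz, dx, dy, dz, hand], ...]]. A call has 1 to 5 rows; each row shifts and turns the pose as measured when the row begins, along the tool's axes as they then stand; what a row does not reach is not made up. A row lasts 1/12 s, in which the tool goes at most 41.7 mm and 7.16 degrees, less where a joint would pass 70% of its speed; a pose out of reach is approached as far as the arm can. A call is refused whole if a number of a shift passes 1 or a number of a turn 1, either way. A call with a gripper value outside its range is refused whole. The fingers move at their own pace and stop on an object; "squeeze" is the grip in N (left out, the last holds). Time passes only in rows, so rows that do not move let the fingers close. It gives the time, the measured TCP pose, the force and the opening at its end, in the units of the state.
- get_obs(): the state, without advancing time (a new reading comes with each control period).
- snapshot(name): name is "scene" or "top" or "wrist"; returns a dict with "image" (480x640x3 uint8, red, green, blue), "fx", "fy", "cx", "cy" (pixels), "k1" (the pictures are not rectified: a ray, as slopes to the right and down, at radius r is drawn at 1 + k1 r^2 times it, then the intrinsics apply), "R" (3x3) and "t" (3): a world point X has camera coordinates R X + t; the wrist camera has in their place "hand_eye" (4x4, takes a point from camera to tool coordinates, whose origin is the TCP and whose axes are the tool frame's). Camera axes: x right, y down, z forward; pixel columns grow to the right and rows downward; lengths in m; the calibration is good to about 2 mm. A picture is of the moment at which its call begins: read the wrist's pose just before it. There is no depth.
- hand_in(): hands the job in, once; it reports no verdict.
The state is a dict: "time": time; "qpos": joint angles; "joint_vel": joint speeds; "joint_efforts": joint torques, N m; "position": TCP position; "orientation": TCP orientation; "wrist_force": force on the tool from outside, world axes, zero at the start; "ft_torque": the same for the moment, N m; "width": opening from 0.0 (shut) to 1.0 (fully open).
Only numpy, scipy, OpenCV 4.12 (cv2) and the standard library are available. Lean on these libraries where they do the work, as an engineer would, in place of code of your own. Each camera call takes 0.05 s, during which the arm holds its last target.

TASK

Load the short flat steel bar into the feed track of the magazine: draw the sprung follower back gently by its knob until you feel the end of its slot, come forward a centimetre to the side leg, hook the knob into it and let go, so that the follower stays back. Lay the bar flat in the track in front of the follower, let go of it, then unhook the knob and ease the follower forward by hand, without letting it snap, until it holds the bar fully home against the front stop. Do not ram the slot, and leave the other things on the bench where they lie.

Things in the scene. Friction and masses are not known exactly. Their poses are not given: they have to be found in the camera images.
- magazine: Feed magazine screwed to the bench: dark base plate 80 x 250 x 8 mm, aluminium track along its own y axis, sprung follower with a black knob at the -y end, front stop at the +y end. Origin at the centre of the base's underside, z up. Track: floor 22 mm above the bench, 23.5 mm wide, centred on x = 0; wall tops 32 mm above the bench, flared. A bar fully home has its middle at y = +62.5 mm.
- window (a point): Point on the track floor at the magazine's x = 0, y = +54 mm, in the middle of the finger window: from y = +30 to +85 mm the walls are cut away and the floor is only 14 mm wide, so fingers can pass beside the bar, down to 10 mm above the bench. A good place for the bar's middle when laying it in.
- stop (a point): Point at the foot of the front stop's face, on the track floor, magazine x = 0, y = +105 mm.
- slot (a point): Point at magazine x = 0, y = -56 mm, on the top face (43 mm above the bench, screw heads 46) of the dark catch plate over the track. Its slot for the knob's 8 mm pin: a long leg along x = 0, open to the front, and a side leg to -x, 12 mm wide along y; the long leg runs 8 mm farther back than the side leg. The point is fixed to the base; the plate is set up to 9 mm nearer or farther.
- follower (a joint): Travel of the follower, m: 0 = forward (nose at magazine y = +33 mm), grows as it is drawn back to -y. Spring: 4.8 N at 0, plus 80 N/m. 0.013 against a bar fully home. The pin meets the slot's rear end at 0.045 to 0.063, other each time, not reported: feel it. Side leg: the pin can go sideways 8 to 12 mm before that end (best 10); hooked, it rests 12 mm before it. Over 40 N on the slot is ramming.
- cross_slide (a joint): Sideways position of the knob, m: 0 = in the slot's long leg, 0.013 = fully in the side leg, towards the magazine's -x. Light friction of about 1 N, no spring. Above 0.009 and let go behind the catch edge, the follower stays back, the spring holding the pin against the edge.
- knob: Black upright round knob, 18 mm diameter, on an 8 mm pin that runs in the slot. Origin on its axis 36 mm above the bench, z up; the part to grip is 50 to 76 mm above the bench. At follower 0 and cross_slide 0 it stands at the magazine's x = 0, y = -12 mm; it moves to -y with the follower and to -x with the cross slide, and does not turn.
- blank: The blank to be loaded: plain grey steel bar offcut, 20 x 85 x 12 mm (its own x, y, z), 0.12 kg or so, lying loose on the bench to the left or right of the magazine; origin at the centre of its underside. Either end may go first.
- packer: Bystander: black rubber packing block 22 x 30 x 20 mm, on the bench on the other side of the magazine from the blank; origin at its middle, underside.
- spanner: Bystander: combination spanner 240 mm long, 6 mm thick, on the bench near the robot's edge; origin at its middle, underside.
- tube: Bystander: square steel tube, 17 x 220 x 17 mm, lying behind the magazine; origin at its middle, underside.
Not all that is in view belongs to the job. Of the things like the blank, leave any that is brown; of the rest the smaller one is meant.

How it is judged:
By the outcome, as a careful person would: the job done as asked, in the order asked, and still so for the second after the job is handed in, with the robot touching nothing.
It also fails if it takes over 70 s, if anything falls off the work surface, if the arm or the gripper's body presses on something with over 40 N, if the wrist force passes 120 N, or if a joint passes its speed limit or range.

## Working session

There is one attempt and no reset: what is moved stays moved. The work goes in short steps, Python scripts to look and compute and a tool call to move; the robot and the scene stay as the last step left them, time stands still between calls to the robot, and variables do not carry over. Pictures are saved under pics/ and viewed, and the job is handed in when it is done.

Besides the shell and the picture viewer there is one more tool, called as name([rows], argument=value, ...), one row to a line, values as JSON. jog_arm: Moves the arm, as the interface text tells. Its arguments: {"type":"object","properties":{"deltas":{"type":"array"},"squeeze":{"type":"number"}},"required":["deltas"]}

```bash
ls; mkdir -p pics
python3 - <<'E'
from rig import get_obs, snapshot
import cv2
o=get_obs(); print(o)
for n in ["scene","top","wrist"]:
    s=snapshot(n); cv2.imwrite(f"pics/{n}0.png",s["image"][:,:,::-1])
    print(n,{k:v for k,v in s.items() if k!="image"})
E
```

```text
pics
{'time': 0.0, 'qpos': array([-1.03879268,  0.50182816, -0.4267685 ,  1.55146098,  0.22080888,
        1.13833554, -0.21033265]), 'joint_vel': array([ 1.09815551e-04, -3.04896623e-05, -4.42932577e-04, -5.78093408e-04,
        3.45477207e-06,  3.68549752e-04, -2.59739937e-03]), 'joint_efforts': array([-2.17338459e-05, -5.66583180e+01, -5.81594333e+00, -2.79124475e+01,
       -6.86047948e-02,  3.09073878e-02,  1.91834902e-04]), 'position': array([0.17250299, 0.62596868, 0.23668414]), 'orientation': array([ 0.09405738,  0.70083531, -0.09543794,  0.70062449]), 'wrist_force': array([ 0.25890678, -1.15694679,  1.21198905]), 'ft_torque': array([ 0.05722538, -0.00668051, -0.01847139]), 'width': 0.9938625789402693}
scene {'fx': 614.9944290481003, 'fy': 614.9944290481003, 'cx': 313.79351196818277, 'cy': 248.51037275286546, 'k1': 0.02450343558720633, 'R': array([[ 0.86748668, -0.4973887 , -0.00844664],
       [-0.25082969, -0.42267833, -0.87087743],
       [ 0.42959438,  0.75759323, -0.49142768]]), 't': array([-0.4880306 ,  0.21021329,  1.08369783])}
top {'fx': 514.1552300203967, 'fy': 514.1552300203967, 'cx': 330.10589501879167, 'cy': 236.75934056990437, 'k1': -0.025735018524463877, 'R': array([[-0.00865981, -0.99995172,  0.00464438],
       [-0.99626701,  0.00822878, -0.08593216],
       [ 0.08588979, -0.0053712 , -0.99629017]]), 't': array([-0.01144156,  0.6097824 ,  1.08260106])}
wrist {'fx': 374.99436173914006, 'fy': 374.99436173914006, 'cx': 321.5986000330597, 'cy': 235.29872340670994, 'k1': -0.03134293086668199, 'hand_eye': array([[-2.52891386e-04, -2.80482653e-01,  9.59859061e-01,
        -1.47307083e-01],
       [ 9.99999805e-01,  4.77270410e-04,  4.02931455e-04,
         9.33006832e-04],
       [-5.71127611e-04,  9.59858976e-01,  2.80482477e-01,
        -7.44845094e-02],
       [ 0.00000000e+00,  0.00000000e+00,  0.00000000e+00,
         1.00000000e+00]])}
```

View pics/scene0.png

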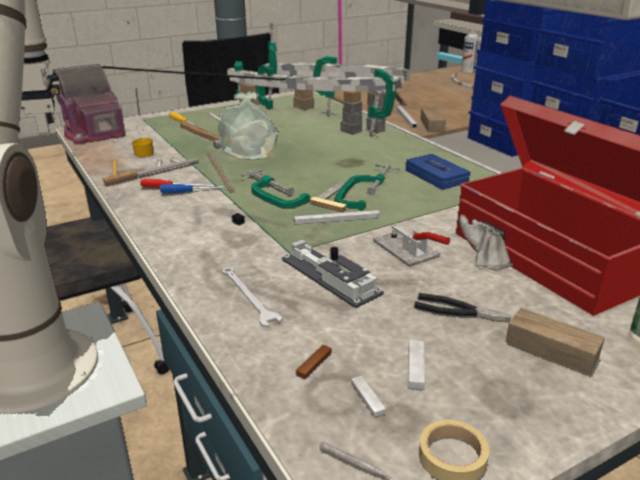

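View pics/top0.png

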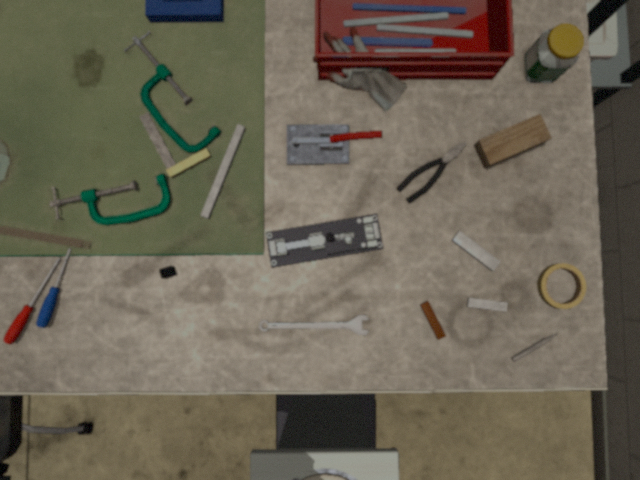

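View pics/wrist0.png

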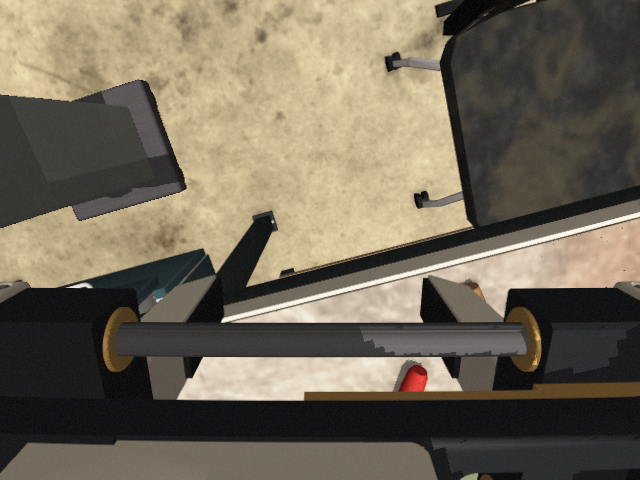

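```bash
cat > h.py <<'E'
import numpy as np, cv2
from rig import get_obs, snapshot
from scipy.spatial.transform import Rotation as Rn
def cam(s,obs=None):
    if "R" in s: return s["R"],s["t"]
    o=obs; T=np.eye(4); T[:3,:3]=Rn.from_quat(o["orientation"]).as_matrix(); T[:3,3]=o["position"]
    W=np.linalg.inv(T@s["hand_eye"]); return W[:3,:3],W[:3,3]
def ray(s,px,obs=None):
    R,t=cam(s,obs)
    d=np.array([(px[0]-s["cx"])/s["fx"],(px[1]-s["cy"])/s["fy"]]); u=d.copy()
    for _ in range(20): u=d/(1+s["k1"]*(u@u))
    C=-R.T@t; return C,R.T@np.array([u[0],u[1],1.])
def toplane(s,px,z,obs=None):
    C,d=ray(s,px,obs); return C+d*(z-C[2])/d[2]
def proj(s,X,obs=None):
    R,t=cam(s,obs); c=R@np.asarray(X,float)+t; u=c[:2]/c[2]; u=u*(1+s["k1"]*(u@u))
    return np.array([s["fx"]*u[0]+s["cx"],s["fy"]*u[1]+s["cy"]])
def crop(s,x0,y0,x1,y1,k,fn):
    im=s["image"][y0:y1,x0:x1,::-1]; cv2.imwrite(fn,cv2.resize(im,None,fx=k,fy=k,interpolation=cv2.INTER_CUBIC))
E
python3 - <<'E'
from h import *
s=snapshot("top"); crop(s,250,200,400,280,5,"pics/t1.png"); crop(s,400,220,530,350,4,"pics/t2.png")
s=snapshot("scene"); crop(s,270,225,400,315,6,"pics/s1.png")
E
```

```text
(no output)
```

View pics/t1.png

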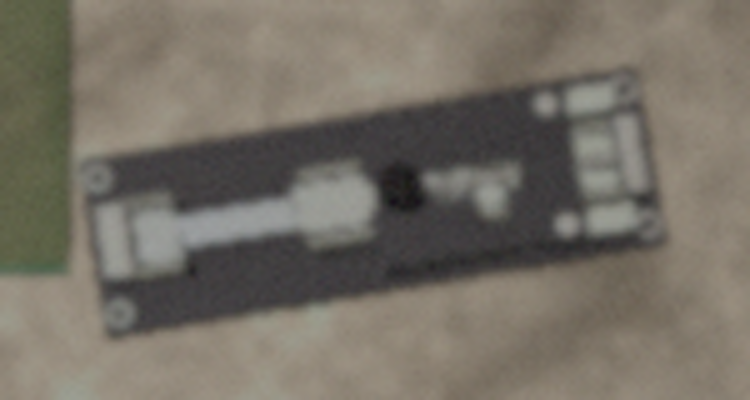

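View pics/s1.png

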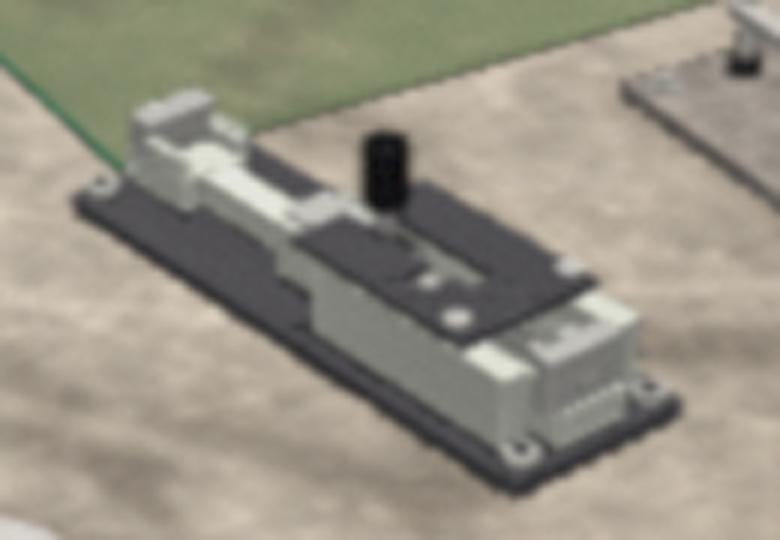

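View pics/t2.png

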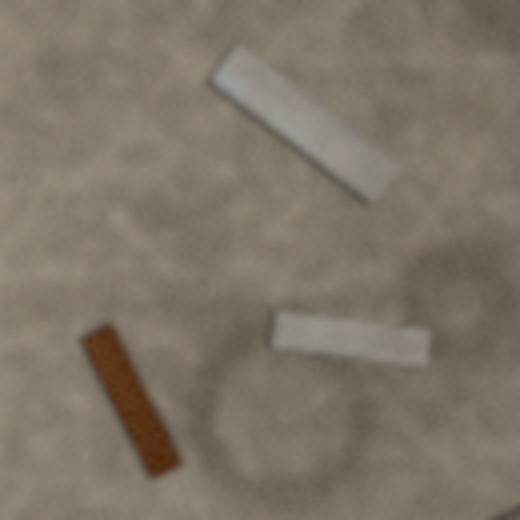

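Run:
```python
from h import *
s=snapshot("top"); im=s["image"]
hsv=cv2.cvtColor(im,cv2.COLOR_RGB2HSV)
m=((hsv[:,:,2]<105)*255).astype(np.uint8); m[:205]=0;m[280:]=0;m[:,:262]=0;m[:,395:]=0
m=cv2.morphologyEx(m,cv2.MORPH_CLOSE,np.ones((9,9)))
cs,_=cv2.findContours(m,0,1); c=max(cs,key=cv2.contourArea); r=cv2.minAreaRect(c); print(r)
b=cv2.boxPoints(r)
for z in (0,.008):
  P=np.array([toplane(s,p,z) for p in b]); print(P.round(4).tolist(), P.mean(0).round(4),[np.linalg.norm(P[i]-P[i-1]).round(4) for i in range(4)])
v=[P[i]-P[i-1] for i in range(4)]
for q in v: print(np.degrees(np.arctan2(q[1],q[0])).round(2))
# blank
val=hsv[:,:,2].astype(int); print(val[295:315:2,460:516:4]); 
sub=cv2.cvtColor(im,cv2.COLOR_RGB2GRAY)[285:325,455:525]
_,mm=cv2.threshold(cv2.GaussianBlur(hsv[:,:,1],(3,3),0)[285:325,455:525],0,255,cv2.THRESH_BINARY_INV|cv2.THRESH_OTSU)
cs,_=cv2.findContours(mm,0,1); c=max(cs,key=cv2.contourArea); r=cv2.minAreaRect(c); print(r,cv2.contourArea(c))
b=cv2.boxPoints(r)+[455,285]
P=np.array([toplane(s,p,.012) for p in b]);print(P.round(4).tolist(), P.mean(0).round(4),[np.linalg.norm(P[i]-P[i-1]).round(4) for i in range(4)])
for i in range(4):
  q=P[i]-P[i-1]; print(np.degrees(np.arctan2(q[1],q[0])).round(2))
s2=snapshot("scene")
# overlay check
def ov(s,fn,pts):
  i=s["image"][:,:,::-1].copy()
  for p in pts: cv2.circle(i,tuple(np.round(proj(s,p)).astype(int)),2,(0,0,255),-1)
  cv2.imwrite(fn,i)
```

```text
((322.0, 236.0), (62.0, 120.0), 90.0)
[[0.6839, 0.1338, 0.0], [0.6818, -0.1326, 0.0], [0.5443, -0.1303, 0.0], [0.5465, 0.1334, 0.0]] [0.6141 0.0011 0.    ] [np.float64(0.1374), np.float64(0.2665), np.float64(0.1376), np.float64(0.2637)]
[[0.6827, 0.1328, 0.008], [0.6806, -0.1318, 0.008], [0.544, -0.1294, 0.008], [0.5463, 0.1324, 0.008]] [0.6134 0.001  0.008 ] [np.float64(0.1365), np.float64(0.2646), np.float64(0.1366), np.float64(0.2618)]
0.16
-90.46
179.01
89.51
[[117 120 124 119 116 122 117 118 120 120 112 103 110 115]
 [115 117 109 117 113 120 120 121 122 122 115 102 110 116]
 [109 112 108 140 139 137 131 131 128 127 118 104 111 120]
 [106 108 111 145 148 148 146 146 139 133 114 114 110 118]
 [104 106 116 142 146 149 143 146 142 137 137 138 107 109]
 [ 99 108 123 142 146 144 140 144 141 139 136 138 103 100]
 [100 112 111 119 130 132 140 143 140 139 134 136 103 105]
 [108 118 116 118 107 103 112 117 131 139 139 142 106 107]
 [117 122 117 117 118 106 104 111 116 120 121 127 115 113]
 [118 130 122 119 119 111 105 106 108 110 117 116 116 113]]
((32.16154098510742, 19.207693099975586), (40.0632209777832, 10.294882774353027), 7.125016689300537) 360.5
[[0.4561, -0.3112, 0.012], [0.478, -0.3146, 0.012], [0.4664, -0.4011, 0.012], [0.4444, -0.3976, 0.012]] [ 0.4612 -0.3561  0.012 ] [np.float64(0.0871), np.float64(0.0222), np.float64(0.0873), np.float64(0.0223)]
82.31
-8.9
-97.67
170.74
```

Run:
```python
from h import *
s=snapshot("top"); im=s["image"]
g=cv2.GaussianBlur(cv2.cvtColor(im,cv2.COLOR_RGB2HSV)[:,:,2],(3,3),0)
for th in (75,85):
  m=((g<th)*255).astype(np.uint8); m[:205]=0;m[280:]=0;m[:,:264]=0;m[:,395:]=0
  m=cv2.morphologyEx(m,cv2.MORPH_OPEN,np.ones((2,2)))
  n,l,st,_=cv2.connectedComponentsWithStats(m); k=1+st[1:,4].argmax(); c=cv2.findNonZero((l==k).astype(np.uint8)); r=cv2.minAreaRect(c); print(r)
  b=cv2.boxPoints(r)
  P=np.array([toplane(s,p,.006) for p in b]); print(P.round(4).tolist(), P.mean(0).round(4),[np.linalg.norm(P[i]-P[i-1]).round(4) for i in range(4)])
  for i in range(4):
    q=P[i]-P[i-1]; print(np.degrees(np.arctan2(q[1],q[0])).round(2))
# knob: black in both
s2=snapshot("scene")
for ss,box in ((s,(322,228,342,248)),(s2,(325,240,345,262))):
  x0,y0,x1,y1=box; gg=ss["image"][y0:y1,x0:x1].max(2); mm=(gg<40).astype(np.uint8)
  n,l,st,ce=cv2.connectedComponentsWithStats(mm); print(st[1:],ce[1:]+[x0,y0])
```

```text
((323.57427978515625, 241.2052001953125), (34.45940399169922, 105.43744659423828), 81.09828186035156)
[[0.6223, 0.1179, 0.006], [0.6565, -0.1117, 0.006], [0.5812, -0.1222, 0.006], [0.5474, 0.1061, 0.006]] [ 0.6019 -0.0025  0.006 ] [np.float64(0.0757), np.float64(0.2321), np.float64(0.076), np.float64(0.2308)]
8.93
-81.51
-172.05
98.42
((323.5669250488281, 241.15817260742188), (35.91158676147461, 107.41336059570312), 81.09828186035156)
[[0.6236, 0.1203, 0.006], [0.6585, -0.1136, 0.006], [0.5801, -0.1245, 0.006], [0.5457, 0.108, 0.006]] [ 0.602  -0.0025  0.006 ] [np.float64(0.0789), np.float64(0.2365), np.float64(0.0792), np.float64(0.2351)]
8.94
-81.51
-172.06
98.42
[[ 5  5  7  9 43]] [[330.04651163 237.30232558]]
[[ 6  8  7 12 70]] [[333.9        253.54285714]]
```

```bash
cat >> h.py <<'E'
def down(yaw):  # tool x=-Z, tool y at world angle yaw(deg)
    a=np.radians(yaw); y=np.array([np.cos(a),np.sin(a),0]); x=np.array([0,0,-1.]); return np.stack([x,y,np.cross(x,y)],1)
def plan(target,Rt,o=None):
    o=o or get_obs(); R=Rn.from_quat(o["orientation"]).as_matrix()
    dp=R.T@(np.asarray(target)-o["position"])/.04
    rv=np.degrees(Rn.from_matrix(R.T@Rt).as_rotvec())/5
    print("t",round(o["time"],2),"pos",o["position"].round(4),"rot(5deg)",rv.round(2),"shift(40mm)",dp.round(3),"F",o["wrist_force"].round(1),"w",round(o["width"]*92,1))
E
python3 - <<'E'
from h import *
o=get_obs(); R=Rn.from_quat(o["orientation"]).as_matrix(); print(R.round(3)); 
s=snapshot("top")
c=[(85,160),(635,70),(665,240),(107,335)]
P=np.array([toplane(s,((a+.5)/5-.5+250,(b+.5)/5-.5+200),.006) for a,b in c]); print(P.round(4).tolist(),P.mean(0).round(4))
for i in range(4):
    q=P[i]-P[i-1]; print(np.linalg.norm(q).round(4),np.degrees(np.arctan2(q[1],q[0])).round(2))
s2=snapshot("scene")
C1,d1=ray(s,(330.05,237.3));C2,d2=ray(s2,(333.9,253.5))
A=np.stack([d1,-d2],1); u=np.linalg.lstsq(A,C2-C1,rcond=None)[0]; print(C1+u[0]*d1,C2+u[1]*d2)
plan([0.55,0,0.24],down(98.5-90))
plan([0.55,0,0.24],down(98.5))
E
```

```text
[[-0.     0.266  0.964]
 [-0.     0.964 -0.266]
 [-1.    -0.    -0.   ]]
[[0.6239, 0.1228, 0.006], [0.6619, -0.1197, 0.006], [0.5866, -0.1317, 0.006], [0.547, 0.113, 0.006]] [ 0.6049 -0.0039  0.006 ]
0.0775 7.23
0.2454 -81.12
0.0762 -170.99
0.2479 99.18
[ 0.60536692 -0.01627555  0.06300572] [ 0.60347782 -0.01522085  0.0628393 ]
t 0.55 pos [0.1726 0.6267 0.2377] rot(5deg) [13.22 -0.   -0.  ] shift(40mm) [ -0.058 -12.6    13.256] F [-0.2 -0.7  0.8] w 91.9
t 0.55 pos [0.1726 0.6267 0.2377] rot(5deg) [-4.78 -0.   -0.  ] shift(40mm) [ -0.058 -12.6    13.256] F [-0.2 -0.7  0.8] w 91.9
```

jog_arm([
  [[-0.95,0,0,0,-0.7,0.7,60],[-0.95,0,0,0,-0.7,0.7,60],[-0.95,0,0,0,-0.7,0.7,60],[-0.95,0,0,0,-0.7,0.7,60],[-0.95,0,0,0,-0.7,0.7,60]],
], squeeze=30)

```text
time: 0.97
position: [0.2881, 0.4787, 0.2363]
orientation: [-0.062, 0.706, 0.067, 0.702]
wrist_force: [0.1, 0.1, 1.0]
width: 0.688
```

Run:
```python
from h import *
plan([0.52,-0.01,0.24],down(98.5))
```

```text
t 0.97 pos [0.2881 0.4787 0.2363] rot(5deg) [ 0.41 -0.07 -0.08] shift(40mm) [ -0.209 -13.071   3.467] F [0.1 0.1 1. ] w 63.3
```

jog_arm([
  [[0.4,0,0,0,-0.97,0.3,60],[0,0,0,0,-0.97,0.3,60],[0,0,0,0,-0.97,0.3,60],[0,0,0,0,-0.97,0.3,60],[0,0,0,0,-0.97,0.3,60]],
])

```text
time: 1.38
position: [0.3829, 0.2924, 0.2354]
orientation: [-0.049, 0.706, 0.057, 0.704]
wrist_force: [0.9, 0.3, -0.1]
width: 0.653
```

jog_arm([
  [[0,0,0,0,-0.97,0.3,60],[0,0,0,0,-0.97,0.3,60],[0,0,0,0,-0.97,0.3,60],[0,0,0,0,-0.97,0.3,60],[0,0,0,0,-0.97,0.3,60]],
])

```text
time: 1.8
position: [0.4726, 0.1043, 0.2357]
orientation: [-0.049, 0.704, 0.058, 0.706]
wrist_force: [0.8, 0.5, 0.3]
width: 0.654
```

Run:
```python
from h import *
plan([0.545,-0.015,0.24],down(98.5))
```

```text
t 1.8 pos [0.4726 0.1043 0.2357] rot(5deg) [ 0.03  0.05 -0.13] shift(40mm) [-0.138 -3.221  1.341] F [0.8 0.5 0.3] w 60.2
```

jog_arm([
  [[0,0,0,-0.03,-0.9,0.35,60],[0,0,0,-0.03,-0.9,0.35,60],[0,0,-0.1,-0.03,-0.9,0.35,60],[0,0,0,0,-0.5,0.3,60],[0,0,0,0,0,0,60]],
])

```text
time: 2.22
position: [0.5505, -0.0322, 0.2405]
orientation: [-0.05, 0.702, 0.048, 0.709]
wrist_force: [1.3, 0.4, 0.7]
width: 0.654
```

Run:
```python
from h import *
plan([0.545,-0.015,0.24],down(98.5))
o=get_obs(); s=snapshot("wrist"); cv2.imwrite("pics/w1.png",s["image"][:,:,::-1])
import pickle; pickle.dump((o,s),open("w1.pkl","wb"))
```

```text
t 2.22 pos [ 0.5505 -0.0322  0.2405] rot(5deg) [-0.11  0.11  0.05] shift(40mm) [ 0.009  0.444 -0.077] F [1.3 0.4 0.7] w 60.2
```

View pics/w1.png

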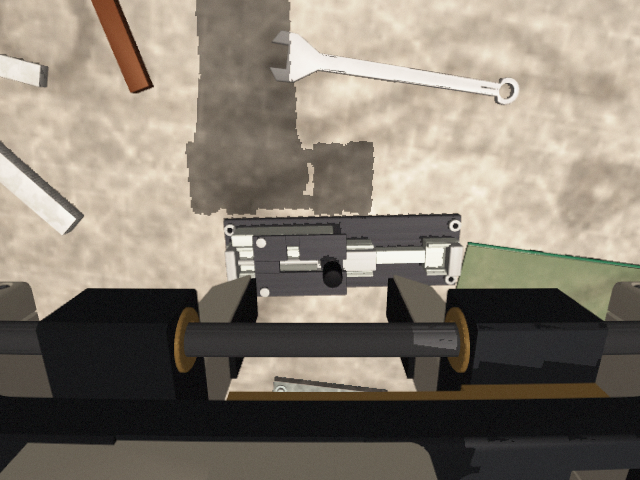

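Run:
```python
from h import *
import pickle; o,s=pickle.load(open("w1.pkl","rb"))
crop(s,215,205,475,305,3,"pics/w1c.png")
```

```text
(no output)
```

View pics/w1c.png

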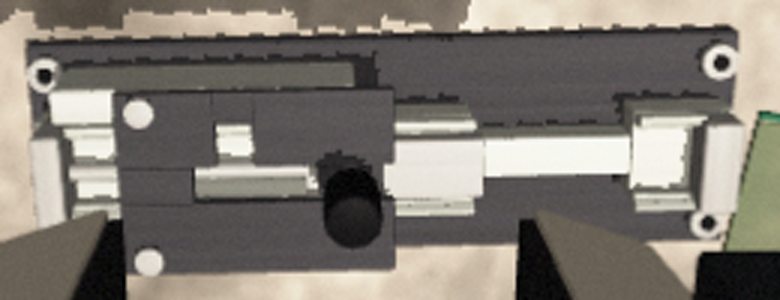

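Run:
```python
from h import *
import pickle; o,s=pickle.load(open("w1.pkl","rb"))
f=lambda a,b,z: toplane(s,((a+.5)/3-.5+215,(b+.5)/3-.5+205),z,o)
A=f(28,43,.008);B=f(737,29,.008);print(A,B,np.linalg.norm(A-B)); q=B-A; th=np.arctan2(q[1],q[0]); print(np.degrees(th))
s1=f(43,75,.011);s2=f(720,62,.011);s3=f(706,222,.011);print(s1,s2,s3,np.linalg.norm(s1-s2),np.linalg.norm(s2-s3),np.degrees(np.arctan2(*(s2-s1)[1::-1])),np.degrees(np.arctan2(*(s2-s3)[1::-1])))
y=q/np.linalg.norm(q); x=np.array([y[1],-y[0],0])
c=(A+B)/2+x*.04; print("centre from near edge",c)
c2=(s1+s3)/2; print("centre from screws",c2)
def mag(P,c=c2): d=P-c; return (np.array([d@x,d@y])*1000).round(1)
k=f(352,222,.076); print("knob",k,mag(k)); 
print("slot rear",mag(f(193,180,.043)),"side leg",mag(f(215,140,.043)),mag(f(253,140,.043)),"plate ends",mag(f(113,90,.043)),mag(f(393,90,.043)), mag(f(120,270,.043)))
print("stop face",mag(f(632,150,.022)),"track mid floor",mag(f(560,130,.022)),mag(f(560,177,.022)))
print("nose", mag(f(485,170,.032)))
```

```text
[ 0.58596536 -0.13067261  0.008     ] [0.54656099 0.11277706 0.008     ] 0.2466180152074613
99.19406687136544
[ 0.59587778 -0.1240244   0.011     ] [0.55832507 0.10854323 0.011     ] [0.61777668 0.11802494 0.011     ] 0.2355799395190665 0.06020296217727059 99.17238415595101 -170.93842945000068
centre from near edge [ 0.60574929 -0.00255662  0.008     ]
centre from screws [ 0.60682723 -0.00299973  0.011     ]
knob [ 0.60792299 -0.0148537   0.076     ] [ -0.8 -11.9]
slot rear [ -2.4 -63.2] side leg [-16.1 -55.3] [-15.9 -43. ] plate ends [-33.7 -87.1] [-31.9   2.4] [ 29.5 -89.6]
stop face [-2.2 86. ] track mid floor [-10.   60.8] [ 7.2 61.5]
nose [ 0.2 33.9]
```

```bash
cat >> h.py <<'E'
YAW=99.18
C0=np.array([0.6065,-0.0028]); MY=np.array([np.cos(np.radians(YAW)),np.sin(np.radians(YAW))]); MX=np.array([MY[1],-MY[0]])
def mw(x,y,z): return np.r_[C0+x*MX+y*MY,z]
def wm(P): d=np.asarray(P)[:2]-C0; return (np.array([d@MX,d@MY])*1000).round(2)
E
python3 - <<'E'
from h import *
plan(mw(0,-.012,.064),down(YAW))
E
```

```text
t 2.27 pos [ 0.5493 -0.0305  0.2403] rot(5deg) [-0.24  0.1   0.03] shift(40mm) [4.418 0.201 1.481] F [-0.4  0.3  0.1] w 60.3
```

jog_arm([
  [[-0.24,0.1,0,0.5,0.1,0.75,60],[0,0,0,0.5,0.1,0.75,60],[0,0,0,0.9,0,0,60],[0,0,0,0.7,0,0,60],[0,0,0,0,0,0,60]],
])

```text
time: 2.68
position: [0.6108, -0.0079, 0.137]
orientation: [-0.058, 0.702, 0.058, 0.707]
wrist_force: [-0.4, 0.7, -0.4]
width: 0.656
```

Run:
```python
from h import *
plan(mw(0,-.012,.064),down(YAW))
```

```text
t 2.68 pos [ 0.6108 -0.0079  0.137 ] rot(5deg) [0.03 0.08 0.01] shift(40mm) [ 1.825 -0.154 -0.101] F [-0.4  0.7 -0.4] w 60.4
```

jog_arm([
  [[0,0.08,0,0.6,-0.15,-0.1,60],[0,0,0,0.6,0,0,60],[0,0,0,0.4,0,0,60],[0,0,0,0.1,0,0,60],[0,0,0,0,0,0,60]],
])

```text
time: 3.1
position: [0.6072, -0.0066, 0.0717]
orientation: [-0.059, 0.704, 0.062, 0.705]
wrist_force: [-0.6, -0.3, -0.3]
width: 0.655
```

Run:
```python
from h import *
plan(mw(0,-.012,.064),down(YAW))
```

```text
t 3.1 pos [ 0.6072 -0.0066  0.0717] rot(5deg) [ 0.13  0.01 -0.04] shift(40mm) [ 0.192 -0.204 -0.004] F [-0.6 -0.3 -0.3] w 60.3
```

jog_arm([
  [[0.1,0,0,0.2,-0.2,0,60],[0,0,0,0,0,0,60]],
])

```text
time: 3.27
position: [0.6097, -0.0135, 0.0663]
orientation: [-0.057, 0.703, 0.059, 0.706]
wrist_force: [-0.6, -0.4, -0.6]
width: 0.65
```

Run:
```python
from h import *
plan(mw(0,-.012,.064),down(YAW))
```

```text
t 3.27 pos [ 0.6097 -0.0135  0.0663] rot(5deg) [ 0.04  0.04 -0.04] shift(40mm) [ 0.056 -0.023 -0.037] F [-0.6 -0.4 -0.6] w 59.8
```

Close enough; close on the knob.

jog_arm([
  [[0,0,0,0.05,-0.02,-0.03,8],[0,0,0,0,0,0,8],[0,0,0,0,0,0,8],[0,0,0,0,0,0,8],[0,0,0,0,0,0,8]],
], squeeze=30)

```text
time: 3.68
position: [0.6116, -0.0152, 0.0687]
orientation: [-0.056, 0.701, 0.058, 0.708]
wrist_force: [0.1, 0.1, -0.7]
width: 0.34
```

Run:
```python
from h import *
plan(mw(0,-.012,.064),down(YAW))
o=get_obs(); print(wm(o["position"]))
s=snapshot("scene"); crop(s,270,175,430,295,5,"pics/s2.png")
```

```text
t 3.68 pos [ 0.6116 -0.0152  0.0687] rot(5deg) [ 0.03  0.12 -0.02] shift(40mm) [ 0.116  0.028 -0.079] F [ 0.1  0.1 -0.7] w 31.3
[  3.09 -13.11]
```

View pics/s2.png

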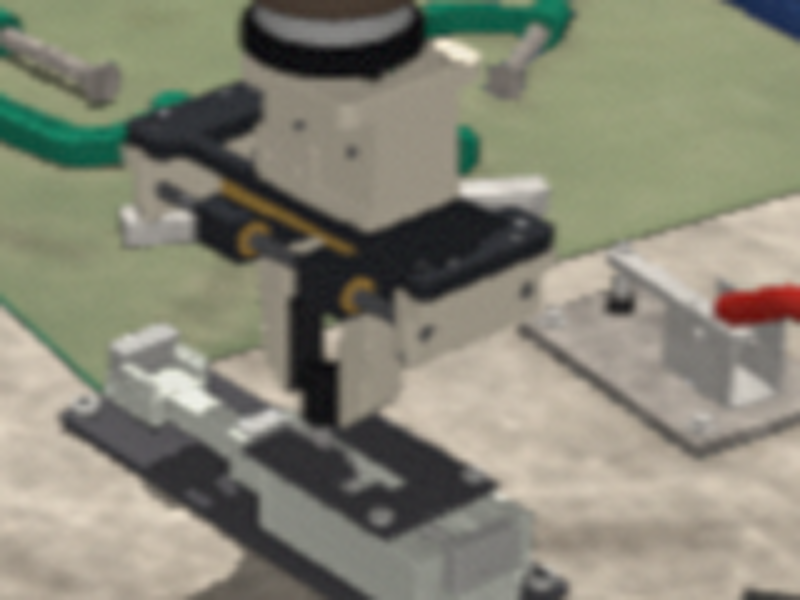

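jog_arm([
  [[0,0.1,0,0.1,0,-0.07,8],[0,0,0,0,0,0,8],[0,0,0,0,0,0,8],[0,0,0,0,0,0,8]],
])

```text
time: 4.07
position: [0.6089, -0.0149, 0.0646]
orientation: [-0.057, 0.704, 0.059, 0.705]
wrist_force: [-0.5, -0.3, 2.1]
width: 0.19
```

Run:
```python
from h import *
import time
for _ in range(2):
  plan(mw(0,-.012,.064),down(YAW)); o=get_obs(); print(wm(o["position"]),o["joint_vel"].round(3))
```

```text
t 4.07 pos [ 0.6089 -0.0149  0.0646] rot(5deg) [ 0.04  0.02 -0.03] shift(40mm) [ 0.016  0.008 -0.012] F [-0.5 -0.3  2.1] w 17.5
[  0.47 -12.3 ] [-0.001  0.002  0.002 -0.001  0.     0.001 -0.002]
t 4.07 pos [ 0.6089 -0.0149  0.0646] rot(5deg) [ 0.04  0.02 -0.03] shift(40mm) [ 0.016  0.008 -0.012] F [-0.5 -0.3  2.1] w 17.5
[  0.47 -12.3 ] [-0.001  0.002  0.002 -0.001  0.     0.001 -0.002]
```

jog_arm([
  [[0,0,0,0,-0.2,0,8],[0,0,0,0,-0.2,0,8],[0,0,0,0,-0.2,0,8],[0,0,0,0,-0.15,0,8],[0,0,0,0,-0.1,0,8]],
])

```text
time: 4.48
position: [0.6125, -0.0356, 0.0646]
orientation: [-0.055, 0.705, 0.067, 0.704]
wrist_force: [-1.0, 6.6, 2.8]
width: 0.192
```

Run:
```python
from h import *
plan(mw(0,-.054,.064),down(YAW)); o=get_obs(); print(wm(o["position"]),o["joint_vel"].round(3))
```

```text
t 4.48 pos [ 0.6125 -0.0356  0.0646] rot(5deg) [ 0.15 -0.01 -0.2 ] shift(40mm) [ 0.005 -0.516 -0.025] F [-1.   6.6  2.8] w 17.7
[  0.73 -33.35] [ 0.069  0.015 -0.031 -0.026 -0.031  0.03   0.086]
```

jog_arm([
  [[0.1,0,-0.2,0,-0.15,0,8],[0,0,0,0,-0.15,0,8],[0,0,0,0,-0.1,0,8],[0,0,0,0,-0.05,0,8]],
])

```text
time: 4.82
position: [0.6135, -0.0417, 0.0646]
orientation: [-0.055, 0.706, 0.065, 0.703]
wrist_force: [-1.3, 5.9, 3.0]
width: 0.187
```

Run:
```python
from h import *
plan(mw(0,-.059,.064),down(YAW)); o=get_obs(); print(wm(o["position"]),o["joint_vel"].round(3))
```

```text
t 4.82 pos [ 0.6135 -0.0417  0.0646] rot(5deg) [ 0.12 -0.05 -0.16] shift(40mm) [ 0.007 -0.488 -0.023] F [-1.3  5.9  3. ] w 17.2
[  0.73 -39.5 ] [ 0.029  0.006 -0.033 -0.011 -0.03   0.018  0.043]
```

jog_arm([
  [[0.1,0,-0.15,0,-0.15,-0.02,8],[0,0,0,0,-0.15,0,8],[0,0,0,0,-0.12,0,8],[0,0,0,0,-0.1,0,8]],
])

```text
time: 5.15
position: [0.6145, -0.0473, 0.0646]
orientation: [-0.055, 0.707, 0.067, 0.702]
wrist_force: [-2.7, 7.7, 2.7]
width: 0.185
```

Run:
```python
from h import *
plan(mw(0,-.059,.064),down(YAW)); o=get_obs(); print(wm(o["position"]),o["joint_vel"].round(3))
```

```text
t 5.15 pos [ 0.6145 -0.0473  0.0646] rot(5deg) [ 0.14 -0.07 -0.2 ] shift(40mm) [ 0.008 -0.344 -0.025] F [-2.7  7.7  2.7] w 17.0
[  0.83 -45.23] [ 0.058  0.015 -0.038 -0.025 -0.034  0.032  0.085]
```

jog_arm([
  [[0.1,0,-0.2,0,-0.15,-0.02,8],[0,0,0,0,-0.15,0,8],[0,0,0,0,-0.12,0,8],[0,0,0,0,-0.1,0,8]],
])

```text
time: 5.48
position: [0.6153, -0.0525, 0.0645]
orientation: [-0.055, 0.708, 0.067, 0.701]
wrist_force: [-2.6, 7.4, 3.1]
width: 0.185
```

Run:
```python
from h import *
plan(mw(0,-.059,.064),down(YAW)); o=get_obs(); print(wm(o["position"]),o["joint_vel"].round(3))
```

```text
t 5.48 pos [ 0.6153 -0.0525  0.0645] rot(5deg) [ 0.15 -0.09 -0.2 ] shift(40mm) [ 0.01  -0.212 -0.022] F [-2.6  7.4  3.1] w 17.0
[  0.79 -50.5 ] [ 0.06   0.015 -0.04  -0.026 -0.035  0.033  0.084]
```

jog_arm([
  [[0.1,0,-0.2,0,-0.11,-0.02,8],[0,0,0,0,-0.11,0,8],[0,0,0,0,-0.11,0,8]],
])

```text
time: 5.73
position: [0.6156, -0.0538, 0.0645]
orientation: [-0.056, 0.708, 0.065, 0.701]
wrist_force: [-2.9, 7.8, 3.3]
width: 0.186
```

Run:
```python
from h import *
plan(mw(0,-.059,.064),down(YAW)); o=get_obs(); print(wm(o["position"]),o["joint_vel"].round(3))
```

```text
t 5.73 pos [ 0.6156 -0.0538  0.0645] rot(5deg) [ 0.13 -0.11 -0.15] shift(40mm) [ 0.011 -0.179 -0.022] F [-2.9  7.8  3.3] w 17.1
[  0.81 -51.83] [ 0.053  0.015 -0.042 -0.024 -0.037  0.033  0.08 ]
```

jog_arm([
  [[0.1,0,-0.15,0,-0.14,-0.02,8],[0,0,0,0,-0.14,0,8],[0,0,0,0,-0.14,0,8]],
])

```text
time: 5.98
position: [0.6162, -0.0576, 0.0645]
orientation: [-0.056, 0.709, 0.065, 0.7]
wrist_force: [-3.8, 8.5, 4.5]
width: 0.188
```

Run:
```python
from h import *
plan(mw(0,-.059,.064),down(YAW)); o=get_obs(); print(wm(o["position"]),o["joint_vel"].round(3))
```

```text
t 5.98 pos [ 0.6162 -0.0576  0.0645] rot(5deg) [ 0.13 -0.13 -0.16] shift(40mm) [ 0.012 -0.085 -0.021] F [-3.8  8.5  4.5] w 17.3
[  0.81 -55.59] [ 0.076  0.022 -0.044 -0.035 -0.04   0.039  0.105]
```

jog_arm([
  [[0.1,0,-0.15,0,-0.13,-0.02,8],[0,0,0,0,-0.13,0,8]],
])

```text
time: 6.15
position: [0.6165, -0.0593, 0.0645]
orientation: [-0.056, 0.709, 0.062, 0.7]
wrist_force: [-3.7, 8.0, 3.4]
width: 0.185
```

Run:
```python
from h import *
plan(mw(0,-.059,.064),down(YAW)); o=get_obs(); print(wm(o["position"]),o["joint_vel"].round(3))
```

```text
t 6.15 pos [ 0.6165 -0.0593  0.0645] rot(5deg) [ 0.09 -0.13 -0.11] shift(40mm) [ 0.013 -0.041 -0.021] F [-3.7  8.   3.4] w 17.0
[  0.84 -57.35] [ 0.093  0.024 -0.043 -0.044 -0.05   0.046  0.137]
```

jog_arm([
  [[0.1,0,-0.1,0,-0.13,-0.02,8]],
])

```text
time: 6.23
position: [0.6165, -0.0607, 0.0646]
orientation: [-0.055, 0.709, 0.059, 0.701]
wrist_force: [-0.7, 7.7, 2.6]
width: 0.189
```

jog_arm([
  [[0,0,0,0,-0.13,0,8]],
])

```text
time: 6.32
position: [0.6167, -0.0608, 0.0645]
orientation: [-0.055, 0.709, 0.062, 0.7]
wrist_force: [-3.4, 8.4, 4.7]
width: 0.189
```

Run:
```python
from h import *
plan(mw(0,-.059,.064),down(YAW)); o=get_obs(); print(wm(o["position"]),o["joint_vel"].round(3))
```

```text
t 6.32 pos [ 0.6167 -0.0608  0.0645] rot(5deg) [ 0.05 -0.14 -0.12] shift(40mm) [ 0.014 -0.003 -0.021] F [-3.4  8.4  4.7] w 17.4
[  0.85 -58.89] [ 0.09   0.027 -0.045 -0.04  -0.047  0.043  0.131]
```

jog_arm([
  [[0,0,0,0,-0.14,0,8]],
])

```text
time: 6.4
position: [0.6169, -0.0618, 0.0645]
orientation: [-0.054, 0.71, 0.065, 0.699]
wrist_force: [-3.0, 7.5, 5.3]
width: 0.187
```

jog_arm([
  [[0,0,0,0,-0.14,0,8]],
])

```text
time: 6.48
position: [0.617, -0.0623, 0.0645]
orientation: [-0.053, 0.71, 0.068, 0.699]
wrist_force: [-3.1, 10.7, 4.5]
width: 0.186
```

Run:
```python
from h import *
plan(mw(0,-.059,.064),down(YAW)); o=get_obs(); print(wm(o["position"]),o["joint_vel"].round(3))
```

```text
t 6.48 pos [ 0.617  -0.0623  0.0645] rot(5deg) [ 0.13 -0.17 -0.25] shift(40mm) [ 0.013  0.035 -0.021] F [-3.1 10.7  4.5] w 17.1
[  0.88 -60.42] [ 0.08   0.024 -0.053 -0.037 -0.052  0.048  0.115]
```

jog_arm([
  [[0,0,-0.2,0,-0.15,0,8]],
])

```text
time: 6.57
position: [0.617, -0.0624, 0.0644]
orientation: [-0.058, 0.71, 0.065, 0.698]
wrist_force: [-5.7, 12.8, 7.8]
width: 0.19
```

jog_arm([
  [[0,0,0,0,-0.16,0,8]],
])

```text
time: 6.65
position: [0.617, -0.0622, 0.0645]
orientation: [-0.057, 0.711, 0.069, 0.697]
wrist_force: [-3.9, 11.4, 4.6]
width: 0.186
```

Run:
```python
from h import *
plan(mw(0,-.059,.064),down(YAW)); o=get_obs(); print(wm(o["position"]),o["joint_vel"].round(3))
```

```text
t 6.65 pos [ 0.617  -0.0622  0.0645] rot(5deg) [ 0.21 -0.2  -0.2 ] shift(40mm) [ 0.013  0.034 -0.021] F [-3.9 11.4  4.6] w 17.1
[  0.88 -60.35] [ 0.111  0.032 -0.058 -0.051 -0.085  0.06   0.152]
```

jog_arm([
  [[0.1,-0.1,-0.1,0,-0.24,0,8],[0,0,0,0,-0.24,0,8]],
])

```text
time: 6.82
position: [0.6172, -0.0626, 0.0644]
orientation: [-0.054, 0.71, 0.074, 0.698]
wrist_force: [-5.4, 18.1, 6.4]
width: 0.186
```

Run:
```python
from h import *
plan(mw(0,-.059,.064),down(YAW)); o=get_obs(); print(wm(o["position"]),o["joint_vel"].round(3))
```

```text
t 6.82 pos [ 0.6172 -0.0626  0.0644] rot(5deg) [ 0.24 -0.16 -0.34] shift(40mm) [ 0.011  0.045 -0.024] F [-5.4 18.1  6.4] w 17.1
[  1.   -60.78] [ 0.138  0.049 -0.096 -0.077 -0.097  0.099  0.208]
```

jog_arm([
  [[0.1,-0.1,-0.2,0,-0.05,-0.02,8],[0,0,0,0,-0.05,0,8]],
])

```text
time: 6.98
position: [0.6159, -0.0557, 0.0645]
orientation: [-0.055, 0.707, 0.072, 0.701]
wrist_force: [-2.3, 8.2, 0.9]
width: 0.193
```

Run:
```python
from h import *
plan(mw(0,-.0504,.064),down(YAW)); o=get_obs(); print(wm(o["position"]),o["joint_vel"].round(3))
```

```text
t 6.98 pos [ 0.6159 -0.0557  0.0645] rot(5deg) [ 0.22 -0.07 -0.27] shift(40mm) [ 0.015  0.084 -0.02 ] F [-2.3  8.2  0.9] w 17.7
[  0.88 -53.76] [ 0.038  0.021 -0.047 -0.028 -0.054  0.05   0.083]
```

jog_arm([
  [[0.1,0,-0.2,0,-0.06,-0.02,8]],
])

```text
time: 7.07
position: [0.6155, -0.0548, 0.0645]
orientation: [-0.058, 0.707, 0.065, 0.702]
wrist_force: [-0.6, 6.6, 1.2]
width: 0.192
```

Run:
```python
from h import *
plan(mw(0,-.0504,.064),down(YAW)); o=get_obs(); print(wm(o["position"]),o["joint_vel"].round(3))
```

```text
t 7.07 pos [ 0.6155 -0.0548  0.0645] rot(5deg) [ 0.15 -0.06 -0.12] shift(40mm) [ 0.014  0.059 -0.015] F [-0.6  6.6  1.2] w 17.7
[  0.63 -52.77] [-0.231 -0.053  0.114  0.086  0.129 -0.079 -0.307]
```

jog_arm([
  [[0.1,0,-0.1,0,-0.06,-0.01,8]],
])

```text
time: 7.15
position: [0.6152, -0.0523, 0.0645]
orientation: [-0.057, 0.707, 0.061, 0.703]
wrist_force: [-2.2, 7.9, 2.5]
width: 0.188
```

Run:
```python
from h import *
plan(mw(0,-.0504,.064),down(YAW)); o=get_obs(); print(wm(o["position"]),o["joint_vel"].round(3))
```

```text
t 7.15 pos [ 0.6152 -0.0523  0.0645] rot(5deg) [ 0.09 -0.06 -0.07] shift(40mm) [ 0.014 -0.004 -0.017] F [-2.2  7.9  2.5] w 17.3
[  0.68 -50.23] [-0.087 -0.015  0.058  0.021  0.025 -0.02  -0.137]
```

jog_arm([
  [[0,0,-0.05,0,-0.1,-0.18,8]],
])

```text
time: 7.23
position: [0.6096, -0.0522, 0.0645]
orientation: [-0.059, 0.706, 0.063, 0.703]
wrist_force: [0.3, 7.2, 2.2]
width: 0.187
```

Run:
```python
from h import *
plan(mw(-.013,-.0504,.064),down(YAW)); o=get_obs(); print(wm(o["position"]),o["joint_vel"].round(3))
```

```text
t 7.23 pos [ 0.6096 -0.0522  0.0645] rot(5deg) [ 0.13 -0.04 -0.07] shift(40mm) [ 0.014 -0.027 -0.204] F [0.3 7.2 2.2] w 17.2
[ -4.84 -49.22] [ 0.044 -0.122 -0.013  0.231  0.004 -0.101  0.06 ]
```

jog_arm([
  [[0.1,0,-0.05,0,-0.13,-0.2,8]],
])

```text
time: 7.32
position: [0.6028, -0.0537, 0.0645]
orientation: [-0.057, 0.706, 0.061, 0.703]
wrist_force: [-0.1, 7.6, 2.2]
width: 0.187
```

Run:
```python
from h import *
plan(mw(-.013,-.0504,.064),down(YAW)); o=get_obs(); print(wm(o["position"]),o["joint_vel"].round(3))
```

```text
t 7.32 pos [ 0.6028 -0.0537  0.0645] rot(5deg) [ 0.08 -0.03 -0.07] shift(40mm) [ 0.013 -0.018 -0.03 ] F [-0.1  7.6  2.2] w 17.2
[-11.78 -49.68] [ 0.043 -0.111  0.011  0.214 -0.014 -0.121 -0.023]
```

jog_arm([
  [[0,0,-0.05,0,-0.08,-0.08,8],[0,0,0,0,-0.03,-0.02,8],[0,0,0,0,0,0,8]],
])

```text
time: 7.57
position: [0.602, -0.0515, 0.0646]
orientation: [-0.059, 0.703, 0.064, 0.706]
wrist_force: [-0.4, -2.9, 1.3]
width: 0.19
```

Run:
```python
from h import *
plan(mw(-.013,-.0504,.064),down(YAW)); o=get_obs(); print(wm(o["position"]),o["joint_vel"].round(3))
```

```text
t 7.57 pos [ 0.602  -0.0515  0.0646] rot(5deg) [ 0.16  0.05 -0.09] shift(40mm) [ 0.013 -0.076 -0.02 ] F [-0.4 -2.9  1.3] w 17.5
[-12.25 -47.36] [-0.003  0.001 -0.003  0.001  0.006 -0.003  0.003]
```

jog_arm([
  [[0,0,0,0,0,0,30],[0,0,0,0,0,0,45],[0,0,0,0,0,0,60],[0,0,0,0,0,0,60],[0,0,0,-0.3,0,0,60]],
])

```text
time: 7.98
position: [0.5995, -0.055, 0.0745]
orientation: [-0.058, 0.705, 0.063, 0.704]
wrist_force: [-0.6, -0.4, -0.5]
width: 0.499
```

Run:
```python
from h import *
plan([.461,-.356,.15],down(82.3-90)); o=get_obs(); print(wm(o["position"]),o["joint_vel"].round(3))
s=snapshot("top"); crop(s,250,190,410,290,5,"pics/t3.png")
```

```text
t 7.98 pos [ 0.5995 -0.055   0.0745] rot(5deg) [21.5  -0.08 -0.03] shift(40mm) [-1.923 -6.814 -4.694] F [-0.6 -0.4 -0.5] w 45.9
[-15.26 -50.45] [ 0.035 -0.242 -0.029 -0.064 -0.043  0.305  0.037]
```

View pics/t3.png

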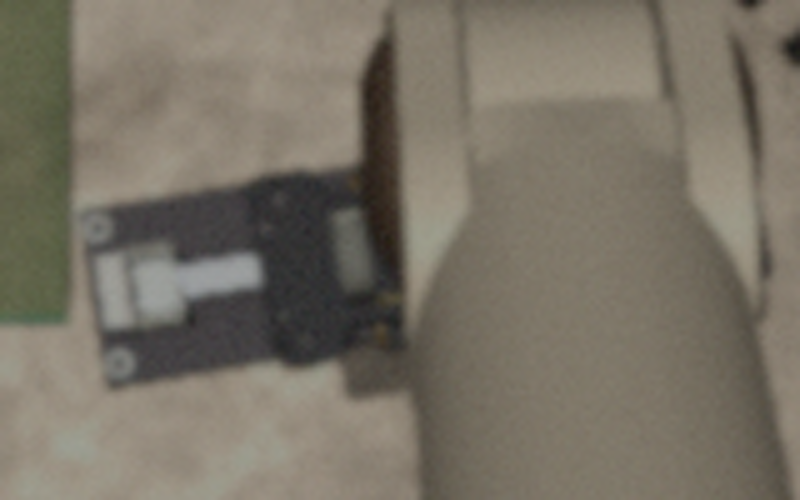

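jog_arm([
  [[0,0,0,-1,0,0,60],[0,0,0,-1,0,0,60]],
])

```text
time: 8.2
position: [0.596, -0.0558, 0.1522]
orientation: [-0.057, 0.709, 0.063, 0.7]
wrist_force: [1.4, -0.7, 0.4]
width: 0.644
```

Run:
```python
from h import *
plan([.461,-.356,.15],down(82.3-90)); o=get_obs(); print(wm(o["position"]),o["qpos"].round(3))
s=snapshot("wrist"); cv2.imwrite("pics/w2.png",s["image"][:,:,::-1]);
```

```text
t 8.2 pos [ 0.596  -0.0558  0.1522] rot(5deg) [21.49 -0.2   0.06] shift(40mm) [ 0.05  -6.826 -4.596] F [ 1.4 -0.7  0.4] w 59.3
[-18.86 -50.6 ] [ 0.171  0.484 -0.155  1.753  0.082  0.925  1.724]
```

View pics/w2.png

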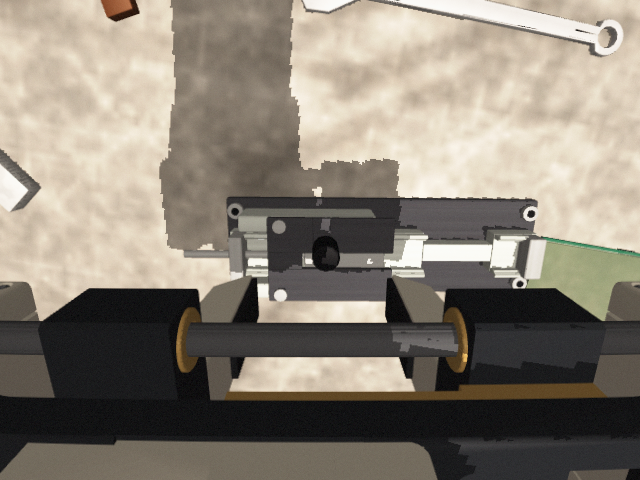

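jog_arm([
  [[-1,0,0,0,-0.84,-0.55,60],[-1,0,0,0,-0.79,-0.62,60],[-1,0,0,0,-0.73,-0.68,60],[-1,0,0,0,-0.67,-0.74,60],[-1,0,0,0,-0.6,-0.8,60]],
])

```text
time: 8.67
position: [0.5336, -0.2325, 0.1703]
orientation: [-0.225, 0.662, 0.225, 0.678]
wrist_force: [1.7, -1.1, 0.7]
width: 0.651
```

Run:
```python
from h import *
plan([.461,-.356,.15],down(172.3)); o=get_obs(); print(o["qpos"].round(3))
```

```text
t 8.67 pos [ 0.5336 -0.2325  0.1703] rot(5deg) [-9.04  0.21  0.17] shift(40mm) [ 0.445 -1.366 -3.318] F [ 1.7 -1.1  0.7] w 59.9
[ 0.548  0.422 -0.22   1.808  0.095  0.905  2.507]
```

jog_arm([
  [[1,0,0,0,0,0,60],[1,0,0,0,0,0,60],[1,0,0,0,0,0,60],[1,0,0,0,0,0,60],[1,0,0,0,0,0,60]],
])

```text
time: 9.08
position: [0.5264, -0.2541, 0.1748]
orientation: [-0.066, 0.695, 0.062, 0.713]
wrist_force: [-0.3, -0.2, 0.2]
width: 0.651
```

jog_arm([
  [[1,0,0,0,0,0,60],[1,0,0,0,0,0,60],[1,0,0,0,0,0,60],[1,0,0,0,0,0,60],[1,0,0,0,0,0,60]],
])

```text
time: 9.5
position: [0.5275, -0.2566, 0.1793]
orientation: [0.098, 0.689, -0.1, 0.711]
wrist_force: [0.3, 0.6, -0.2]
width: 0.653
```

jog_arm([
  [[1,0,0,0,0,0,60],[1,0,0,0,0,0,60],[1,0,0,0,0,0,60],[1,0,0,0,0,0,60],[1,0,0,0,0,0,60]],
])

```text
time: 9.92
position: [0.5292, -0.2578, 0.1838]
orientation: [0.258, 0.645, -0.254, 0.673]
wrist_force: [-0.9, 1.0, -0.2]
width: 0.65
```

Run:
```python
from h import *
plan([.461,-.356,.15],down(-7.7)); o=get_obs(); print(o["qpos"].round(3))
```

```text
t 9.92 pos [ 0.5292 -0.2578  0.1838] rot(5deg) [11.05  0.27 -0.39] shift(40mm) [ 0.802 -2.977  0.37 ] F [-0.9  1.  -0.2] w 59.8
[ 0.35   0.394  0.078  1.81  -0.047  0.901  1.279]
```

jog_arm([
  [[1,0.25,-0.4,0,-0.6,0.08,60],[1,0,0,0,-0.6,0.12,60],[1,0,0,0,-0.58,0.18,60],[1,0,0,0,-0.55,0.22,60],[1,0,0,0,-0.53,0.27,60]],
])

```text
time: 10.33
position: [0.4638, -0.352, 0.189]
orientation: [0.391, 0.581, -0.399, 0.592]
wrist_force: [0.7, -0.9, 0.5]
width: 0.651
```

jog_arm([
  [[1,0,0,0,0,0,60],[1,0,0,0,0,0,60],[1,0,0,0,0,0,60],[1,0,0,0,0,0,60],[0.7,0,0,0,0,0,60]],
])

```text
time: 10.75
position: [0.4587, -0.3617, 0.1938]
orientation: [-0.512, -0.475, 0.518, -0.494]
wrist_force: [0.3, -0.8, -0.3]
width: 0.656
```

Run:
```python
from h import *
plan([.461,-.356,.15],down(-7.7)); o=get_obs(); print(o["qpos"].round(3))
o=get_obs(); s=snapshot("wrist"); cv2.imwrite("pics/w3.png",s["image"][:,:,::-1])
import pickle; pickle.dump((o,s),open("w3.pkl","wb"))
```

```text
t 10.75 pos [ 0.4587 -0.3617  0.1938] rot(5deg) [ 0.84  0.28 -0.16] shift(40mm) [ 1.093  0.035 -0.172] F [ 0.3 -0.8 -0.3] w 60.3
[ 0.368  0.393  0.309  1.806 -0.129  0.938  0.667]
```

View pics/w3.png

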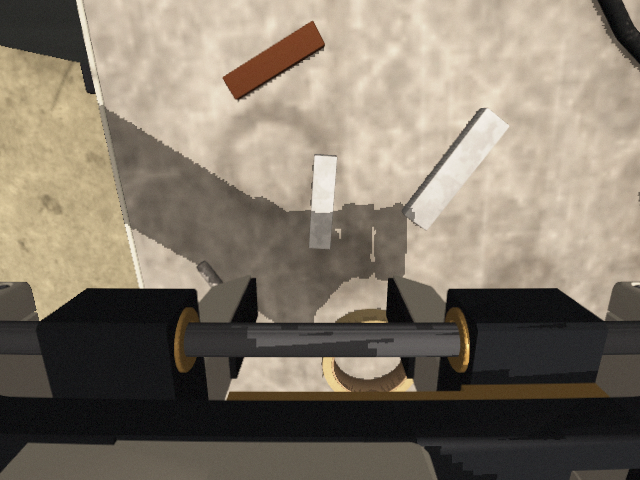

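Run:
```python
from h import *
import pickle; o,s=pickle.load(open("w3.pkl","rb"))
crop(s,295,140,355,260,5,"pics/w3c.png")
P=np.array([toplane(s,p,.012,o) for p in [(314.5,155),(336.5,155.5),(331,249),(309,248.5)]]);print(P.round(4).tolist(),P.mean(0).round(4))
for i in range(4):
    q=P[i]-P[i-1]; print(np.linalg.norm(q).round(4),np.degrees(np.arctan2(q[1],q[0])).round(2))
```

```text
[[0.4593, -0.3136, 0.012], [0.4782, -0.3152, 0.012], [0.4689, -0.4001, 0.012], [0.4486, -0.3983, 0.012]] [ 0.4638 -0.3568  0.012 ]
0.0853 82.77
0.0189 -4.83
0.0854 -96.23
0.0204 174.87
```

View pics/w3c.png

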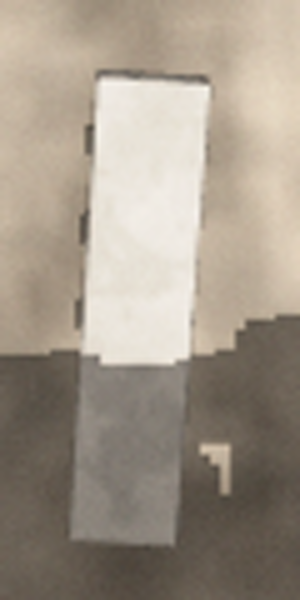

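Run:
```python
from h import *
plan([.463,-.3565,.014],down(-7))
```

```text
t 10.8 pos [ 0.4589 -0.3617  0.194 ] rot(5deg) [ 0.67  0.28 -0.16] shift(40mm) [ 4.496  0.036 -0.249] F [ 0.2 -0.5  1.1] w 60.3
```

jog_arm([
  [[0.7,0.28,-0.15,0.9,0.05,-0.25,60],[0,0,0,0.9,0,0,60],[0,0,0,0.8,0,0,60],[0,0,0,0.5,0,0,60],[0,0,0,0,0,0,60]],
])

```text
time: 11.22
position: [0.4685, -0.3556, 0.0726]
orientation: [0.531, 0.464, -0.527, 0.474]
wrist_force: [-0.1, 1.1, 0.6]
width: 0.657
```

Run:
```python
from h import *
plan([.463,-.3565,.014],down(-7))
```

```text
t 11.22 pos [ 0.4685 -0.3556  0.0726] rot(5deg) [ 0.03  0.05 -0.18] shift(40mm) [ 1.463 -0.157  0.033] F [-0.1  1.1  0.6] w 60.5
```

jog_arm([
  [[0,0,-0.18,0.7,-0.15,0.03,60],[0,0,0,0.5,0,0,60],[0,0,0,0.2,0,0,60],[0,0,0,0,0,0,60]],
])

```text
time: 11.55
position: [0.4658, -0.3579, 0.019]
orientation: [-0.527, -0.468, 0.528, -0.473]
wrist_force: [-0.5, -0.6, 0.9]
width: 0.654
```

Run:
```python
from h import *
plan([.463,-.3565,.014],down(-7))
```

```text
t 11.55 pos [ 0.4658 -0.3579  0.019 ] rot(5deg) [ 0.09  0.07 -0.05] shift(40mm) [ 0.124 -0.074 -0.028] F [-0.5 -0.6  0.9] w 60.2
```

jog_arm([
  [[0.1,0.05,0,0.13,-0.07,-0.03,60],[0,0,0,0,0,0,40],[0,0,0,0,0,0,30],[0,0,0,0,0,0,30]],
])

```text
time: 11.88
position: [0.4658, -0.3583, 0.0185]
orientation: [0.531, 0.465, -0.528, 0.472]
wrist_force: [-0.2, -0.3, 0.0]
width: 0.487
```

Run:
```python
from h import *
plan([.463,-.3565,.014],down(-7))
o=get_obs(); s=snapshot("scene"); crop(s,320,330,440,430,6,"pics/s4.png")
```

```text
t 11.88 pos [ 0.4658 -0.3583  0.0185] rot(5deg) [-0.01  0.04 -0.13] shift(40mm) [ 0.112 -0.077 -0.036] F [-0.2 -0.3  0. ] w 44.8
```

View pics/s4.png

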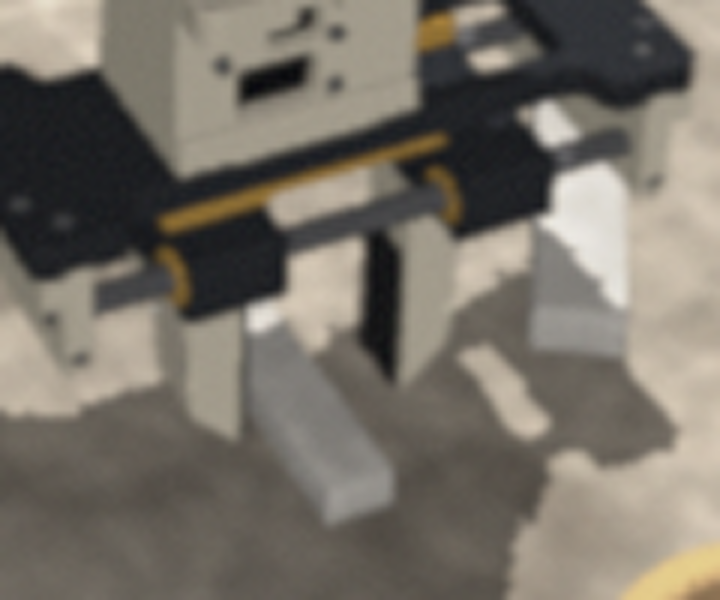

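jog_arm([
  [[0,0,-0.1,0.14,-0.08,-0.03,30],[0,0,0,0.06,-0.04,0,30],[0,0,0,0.03,-0.02,0,30]],
])

```text
time: 12.18
position: [0.4623, -0.3576, 0.0113]
orientation: [-0.53, -0.465, 0.53, -0.472]
wrist_force: [-0.9, 1.6, 14.0]
width: 0.331
```

Run:
```python
from h import *
plan([.463,-.3565,.014],down(-7))
```

```text
t 12.18 pos [ 0.4623 -0.3576  0.0113] rot(5deg) [-0.01  0.07 -0.07] shift(40mm) [-0.069  0.013 -0.03 ] F [-0.9  1.6 14. ] w 30.5
```

jog_arm([
  [[0,0,0,-0.06,0,0,30],[0,0,0,-0.03,0,0,28]],
])

```text
time: 12.35
position: [0.462, -0.3575, 0.0147]
orientation: [-0.53, -0.465, 0.53, -0.471]
wrist_force: [-0.5, -0.1, -0.6]
width: 0.307
```

Run:
```python
from h import *
plan([.463,-.3565,.014],down(-7))
```

```text
t 12.35 pos [ 0.462  -0.3575  0.0147] rot(5deg) [-0.    0.07 -0.07] shift(40mm) [ 0.017  0.022 -0.029] F [-0.5 -0.1 -0.6] w 28.2
```

jog_arm([
  [[0,0,0,0,0,0,10],[0,0,0,0,0,0,10],[0,0,0,0,0,0,10],[0,0,0,0,0,0,10]],
], squeeze=30)

```text
time: 12.68
position: [0.4619, -0.3574, 0.0148]
orientation: [-0.529, -0.466, 0.53, -0.471]
wrist_force: [-0.8, 0.4, 1.1]
width: 0.217
```

Run:
```python
from h import *
plan([.463,-.3565,.014],down(-7))
```

```text
t 12.68 pos [ 0.4619 -0.3574  0.0148] rot(5deg) [-0.    0.07 -0.07] shift(40mm) [ 0.019  0.025 -0.027] F [-0.8  0.4  1.1] w 20.0
```

jog_arm([
  [[0,0,0,-0.5,0,0,10],[0,0,0,-0.8,0,0,10],[0,0,0,-0.9,0,0,10],[0,0,0,-0.6,0,0,10]],
])

```text
time: 13.02
position: [0.4555, -0.3525, 0.1218]
orientation: [-0.528, -0.472, 0.532, -0.465]
wrist_force: [0.9, 0.8, -1.6]
width: 0.214
```

Run:
```python
from h import *
plan(mw(0,.054,.13),down(YAW-90)); print(get_obs()["qpos"].round(2))
s=snapshot("scene"); crop(s,280,220,440,420,3,"pics/s5.png")
```

```text
t 13.02 pos [ 0.4555 -0.3525  0.1218] rot(5deg) [-3.24 -0.04  0.12] shift(40mm) [ -0.209   2.297 -10.435] F [ 0.9  0.8 -1.6] w 19.7
[ 0.38  0.5   0.3   1.85 -0.18  0.84  0.64]
```

View pics/s5.png

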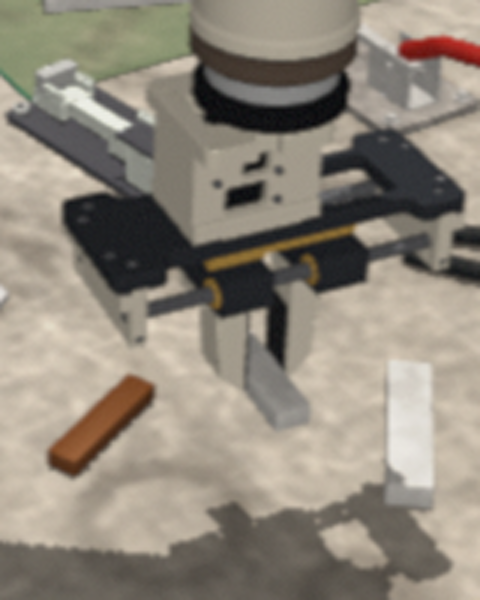

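jog_arm([
  [[-0.8,0,0.1,-0.1,0.22,-0.95,10],[-0.8,0,0,-0.1,0.28,-0.94,10],[-0.8,0,0,0,0.34,-0.92,10],[-0.8,0,0,0,0.4,-0.88,10],[0,0,0,0,0.46,-0.85,10]],
])

```text
time: 13.48
position: [0.5219, -0.1797, 0.137]
orientation: [0.46, 0.53, -0.463, 0.541]
wrist_force: [1.3, -0.8, -1.2]
width: 0.213
```

Run:
```python
from h import *
plan(mw(0,.054,.13),down(YAW-90)); print(get_obs()["qpos"].round(2))
```

```text
t 13.48 pos [ 0.5219 -0.1797  0.137 ] rot(5deg) [-0.14  0.16 -0.08] shift(40mm) [ 0.121  2.725 -5.416] F [ 1.3 -0.8 -1.2] w 19.6
[ 0.11  0.42  0.21  1.91 -0.1   0.81  0.52]
```

jog_arm([
  [[-0.1,0.15,0,0,0.45,-0.89,10],[0,0,0,0,0.45,-0.89,10],[0,0,0,0,0.45,-0.89,10],[0,0,0,0,0.45,-0.89,10],[0,0,0,0,0.45,-0.89,10]],
])

```text
time: 13.9
position: [0.583, 0.0185, 0.1353]
orientation: [0.461, 0.536, -0.459, 0.538]
wrist_force: [0.8, -0.8, 0.2]
width: 0.212
```

Run:
```python
from h import *
plan(mw(0,.054,.13),down(YAW-90)); print(get_obs()["qpos"].round(2))
```

```text
t 13.9 pos [0.583  0.0185 0.1353] rot(5deg) [-0.06 -0.   -0.05] shift(40mm) [ 0.135  0.49  -0.734] F [ 0.8 -0.8  0.2] w 19.5
[-0.19  0.47  0.15  1.83 -0.09  0.85  0.15]
```

jog_arm([
  [[0,0,0,0,0.35,-0.5,10],[0,0,0,0,0.1,-0.1,10],[0,0,0,0,0,0,10]],
])

```text
time: 14.15
position: [0.5979, 0.0612, 0.1336]
orientation: [0.458, 0.542, -0.452, 0.54]
wrist_force: [-0.1, 0.1, -1.5]
width: 0.216
```

Run:
```python
from h import *
plan(mw(0,.054,.13),down(YAW-90)); o=get_obs(); print(wm(o["position"]),o["joint_vel"].round(2))
o=get_obs(); s=snapshot("wrist"); cv2.imwrite("pics/w4.png",s["image"][:,:,::-1])
import pickle; pickle.dump((o,s),open("w4.pkl","wb"))
s=snapshot("top"); crop(s,250,190,410,290,5,"pics/t4.png")
```

```text
t 14.15 pos [0.5979 0.0612 0.1336] rot(5deg) [ 0.13 -0.08 -0.06] shift(40mm) [ 0.089 -0.047  0.265] F [-0.1  0.1 -1.5] w 19.8
[ 1.74 64.59] [-0.03  0.01 -0.01  0.   -0.   -0.    0.  ]
```

View pics/w4.png

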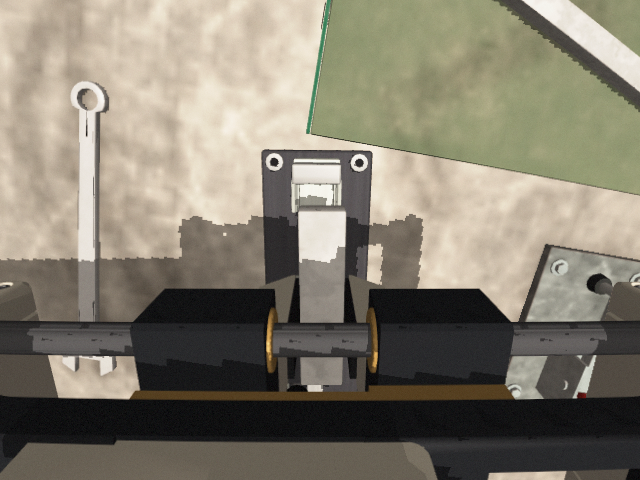

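View pics/t4.png

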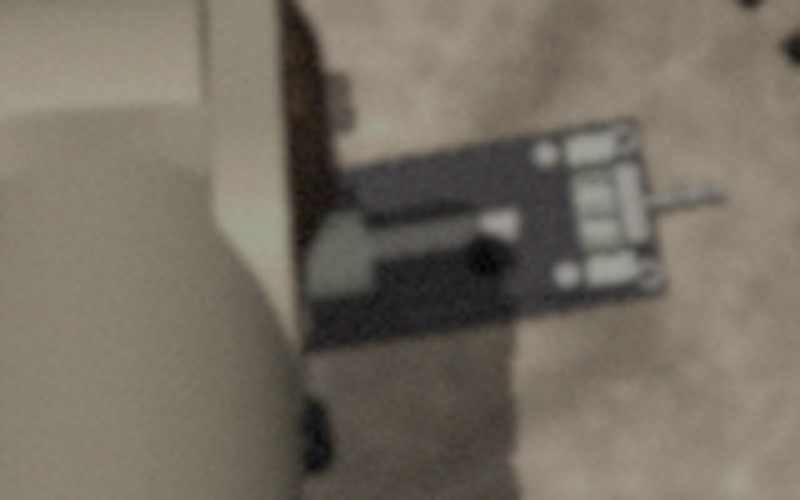

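Run:
```python
from h import *
import pickle; o,s=pickle.load(open("w4.pkl","rb"))
crop(s,240,140,400,300,5,"pics/w4c.png")
a=toplane(s,(274,161),.011,o);b=toplane(s,(359,161),.011,o); print(wm(a),wm(b),wm((a+b)/2), np.degrees(np.arctan2(*(b-a)[1::-1])))
zt=o["position"][2]-.0028
c=toplane(s,(299,207),zt,o);d=toplane(s,(347,209),zt,o); print(wm(c),wm(d),wm((c+d)/2),np.linalg.norm(c-d),np.degrees(np.arctan2(*(d-c)[1::-1])),"tcp",wm(o["position"]))
R=Rn.from_quat(o["orientation"]).as_matrix(); print("yaw",np.degrees(np.arctan2(R[1,1],R[0,1])))
```

```text
[-30.49 117.27] [ 29.93 117.94] [ -0.28 117.6 ] 9.813638004973717
[ -6.44 108.71] [ 13.22 108.08] [  3.39 108.39] 0.019665299133009222 7.355941625503836 tcp [ 1.74 64.59]
yaw 9.81483910609528
```

View pics/w4c.png

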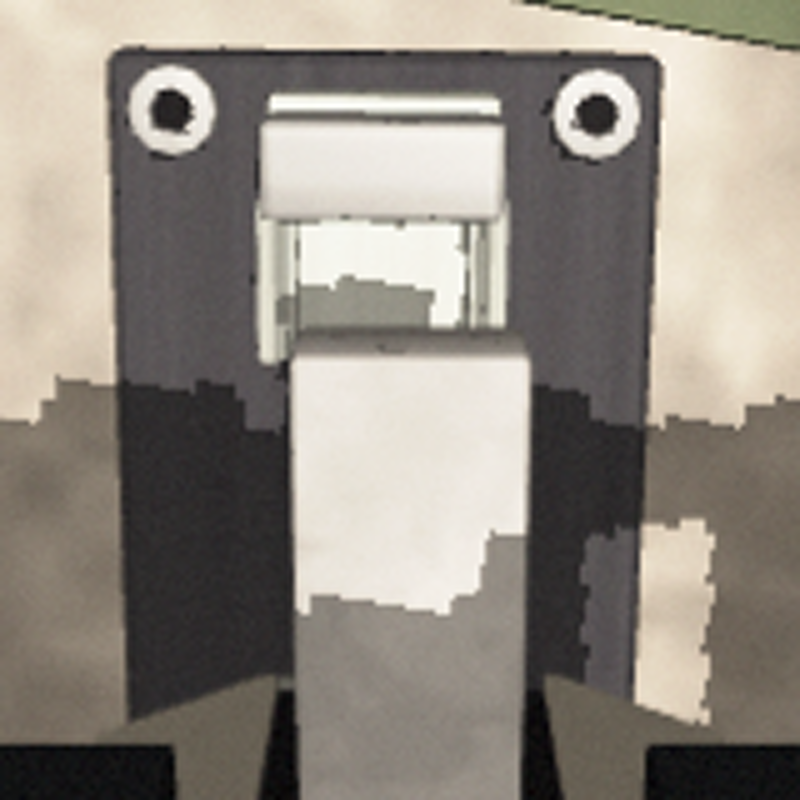

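Run:
```python
from h import *
plan(mw(-.0005,.054,.06),down(YAW-90))
```

```text
t 14.25 pos [0.5971 0.0585 0.1336] rot(5deg) [ 0.09 -0.07 -0.04] shift(40mm) [ 1.837 -0.033  0.211] F [-0.7  0.3 -2. ] w 19.8
```

jog_arm([
  [[0.1,-0.05,0,0.5,-0.03,0.2,10],[0,0,0,0.6,0,0,10],[0,0,0,0.4,0,0,10],[0,0,0,0,0,0,10]],
])

```text
time: 14.58
position: [0.5969, 0.0391, 0.0731]
orientation: [0.462, 0.533, -0.461, 0.538]
wrist_force: [-1.4, -0.2, -1.5]
width: 0.214
```

Run:
```python
from h import *
plan(mw(-.0005,.054,.06),down(YAW-90))
```

```text
t 14.58 pos [0.5969 0.0391 0.0731] rot(5deg) [-0.15  0.04 -0.06] shift(40mm) [ 0.326  0.053 -0.279] F [-1.4 -0.2 -1.5] w 19.7
```

jog_arm([
  [[-0.1,0,0,0.2,0.03,-0.2,10],[0,0,0,0.1,0.02,-0.08,10],[0,0,0,0,0,0,10],[0,0,0,0,0,0,10]],
])

```text
time: 14.92
position: [0.5966, 0.0445, 0.0613]
orientation: [0.461, 0.533, -0.462, 0.538]
wrist_force: [-0.2, -0.3, -1.1]
width: 0.213
```

Run:
```python
from h import *
plan(mw(-.0005,.054,.06),down(YAW-90))
o=get_obs(); s=snapshot("wrist"); print(wm(o["position"]))
plan(mw(-.0005,.054,.06),down(YAW-90))
import pickle; pickle.dump((o,s),open("w5.pkl","wb"))
crop(s,240,120,400,280,5,"pics/w5c.png")
```

```text
t 14.92 pos [0.5966 0.0445 0.0613] rot(5deg) [-0.14  0.07 -0.04] shift(40mm) [ 0.031  0.041 -0.143] F [-0.2 -0.3 -1.1] w 19.6
[-2.2  48.31]
t 14.97 pos [0.5968 0.0446 0.0614] rot(5deg) [-0.14  0.07 -0.05] shift(40mm) [ 0.035  0.036 -0.142] F [-0.  -0.  -1.7] w 19.8
```

View pics/w5c.png

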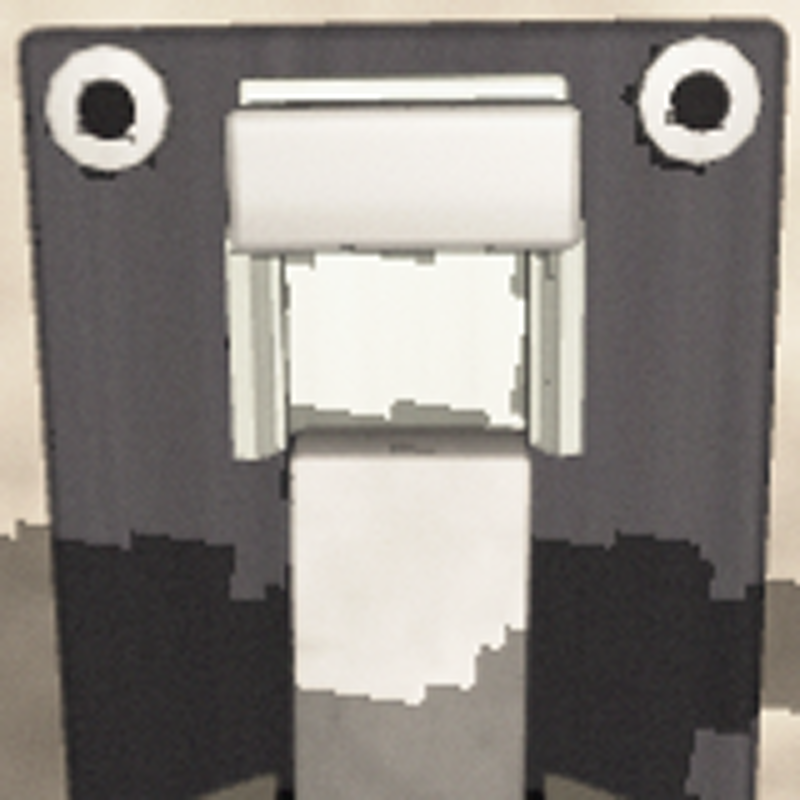

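jog_arm([
  [[0.14,0.05,0,0.1,0,-0.14,10],[0,0,0,0.1,0,-0.06,10],[0,0,0,0.03,0,0,10],[0,0,0,0,0,0,10]],
])

```text
time: 15.3
position: [0.5974, 0.0542, 0.0537]
orientation: [0.467, 0.53, -0.463, 0.535]
wrist_force: [0.3, -0.2, -1.8]
width: 0.212
```

Run:
```python
from h import *
o=get_obs(); s=snapshot("wrist"); print(wm(o["position"]))
plan(mw(-.0022,.054,.0368),down(YAW-90))
import pickle; pickle.dump((o,s),open("w6.pkl","wb"))
crop(s,240,120,400,280,5,"pics/w6c.png")
```

```text
[ 0.12 57.72]
t 15.35 pos [0.5974 0.0543 0.0538] rot(5deg) [-0.28  0.01 -0.1 ] shift(40mm) [ 0.423 -0.06   0.096] F [ 0.2  0.7 -1.6] w 19.5
```

View pics/w6c.png

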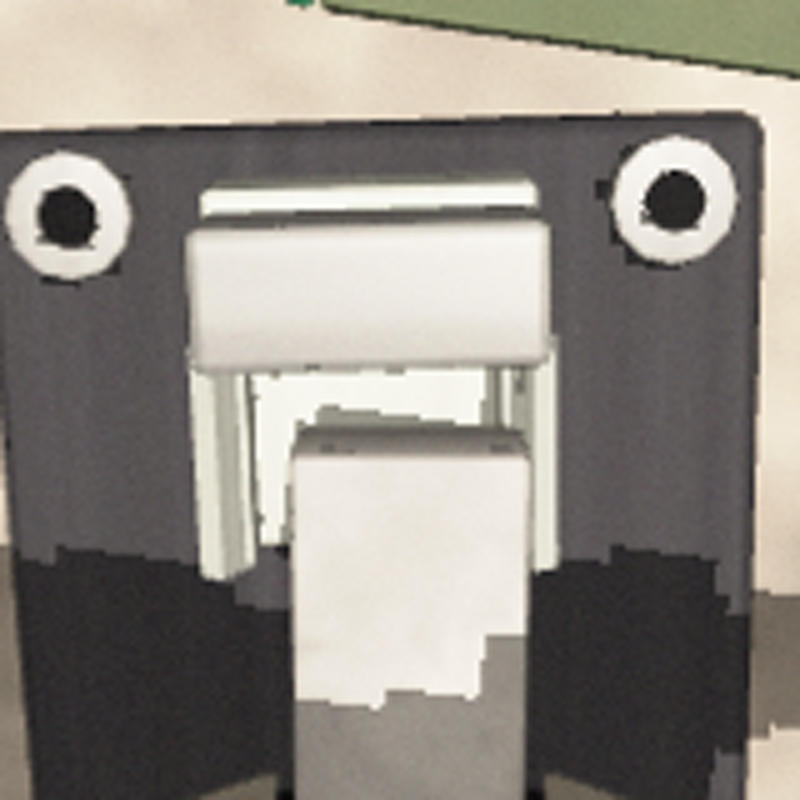

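jog_arm([
  [[-0.36,0,-0.1,0,-0.05,0.09,10],[0,0,0,0,-0.02,0.02,10],[0,0,0,0,0,0,10]],
])

```text
time: 15.6
position: [0.5954, 0.0499, 0.0539]
orientation: [0.456, 0.54, -0.456, 0.541]
wrist_force: [0.9, 0.4, -1.7]
width: 0.214
```

Run:
```python
from h import *
o=get_obs(); s=snapshot("wrist"); print(wm(o["position"]))
plan(mw(-.0018,.054,.0368),down(9.6))
import pickle; pickle.dump((o,s),open("w6.pkl","wb"))
crop(s,240,120,400,280,5,"pics/w7c.png")
```

```text
[-2.59 53.85]
t 15.65 pos [0.5955 0.0499 0.054 ] rot(5deg) [ 0.01  0.01 -0.  ] shift(40mm) [ 0.429  0.017 -0.006] F [-0.1 -0.5 -0.9] w 19.6
```

View pics/w7c.png

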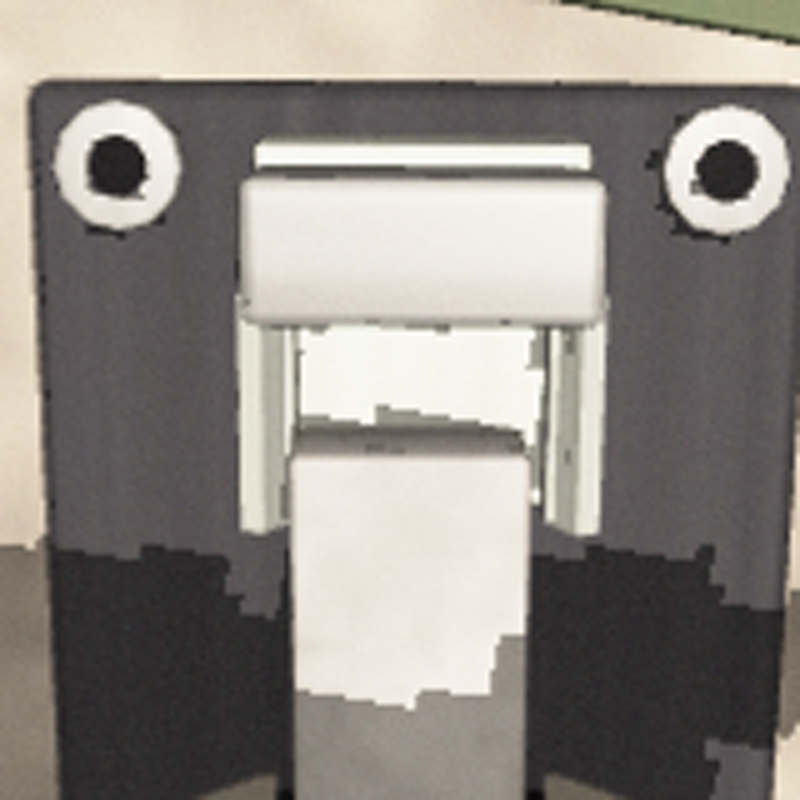

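jog_arm([
  [[0.04,0,0,0.1,0.02,0,10],[0,0,0,0.1,0.01,0,10],[0,0,0,0.05,0,0,10],[0,0,0,0,0,0,10]],
])

```text
time: 15.98
position: [0.5971, 0.0504, 0.0432]
orientation: [0.458, 0.538, -0.458, 0.54]
wrist_force: [-0.9, -0.1, -1.3]
width: 0.212
```

Run:
```python
from h import *
o=get_obs(); s=snapshot("wrist"); print(wm(o["position"]))
plan(mw(-.0017,.054,.0368),down(9.4))
crop(s,240,120,400,280,5,"pics/w8c.png")
```

```text
[-0.78 53.98]
t 16.03 pos [0.5971 0.0504 0.0433] rot(5deg) [-0.01  0.01 -0.01] shift(40mm) [ 0.161 -0.022 -0.   ] F [-0.7  0.3 -1. ] w 19.6
```

View pics/w8c.png

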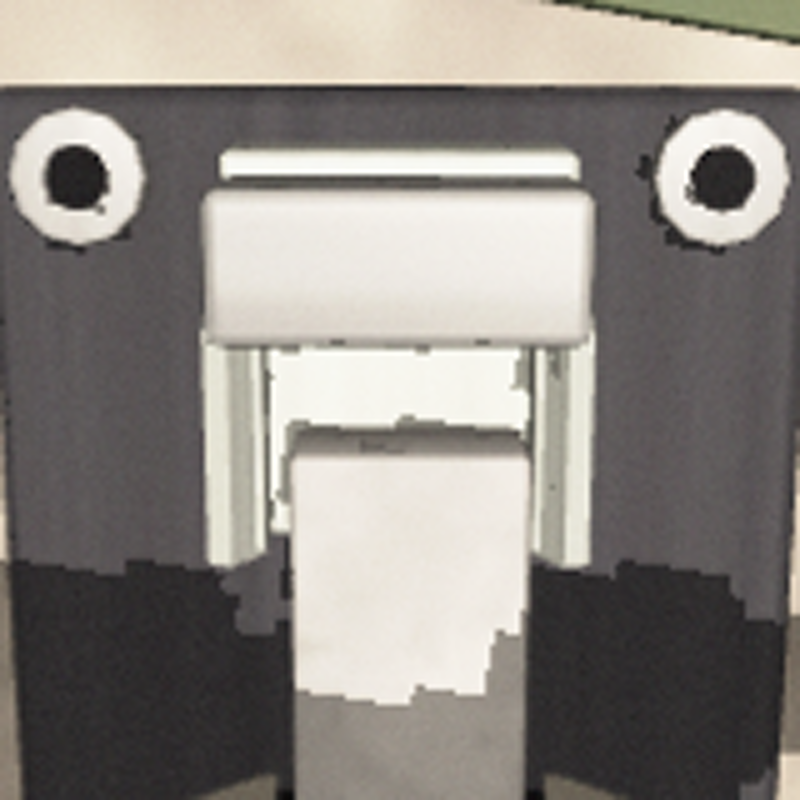

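jog_arm([
  [[0,0,0,0,-0.025,0,10],[0,0,0,0,0,0,10]],
])

```text
time: 16.2
position: [0.5959, 0.0503, 0.043]
orientation: [0.458, 0.539, -0.458, 0.539]
wrist_force: [0.0, -0.1, -1.9]
width: 0.212
```

Run:
```python
from h import *
o=get_obs(); print(wm(o["position"]))
plan(mw(-.0019,.054,.0368),down(9.4))
```

```text
[-2.04 54.1 ]
t 16.2 pos [0.5959 0.0503 0.043 ] rot(5deg) [-0.01  0.01 -0.01] shift(40mm) [0.154 0.003 0.002] F [ 0.  -0.1 -1.9] w 19.5
```

Lateral position is right. Lower.

jog_arm([
  [[0,0,0,0.08,0,0,10],[0,0,0,0.06,0,0,10],[0,0,0,0.02,0,0,10]],
])

```text
time: 16.45
position: [0.5963, 0.0504, 0.0367]
orientation: [0.458, 0.538, -0.457, 0.54]
wrist_force: [-3.2, 0.2, 10.5]
width: 0.217
```

Run:
```python
from h import *
o=get_obs(); s=snapshot("wrist"); print(wm(o["position"]))
plan(mw(-.0019,.054,.0368),down(9.4))
crop(s,240,120,400,280,5,"pics/w9c.png")
```

```text
[-1.62 54.17]
t 16.5 pos [0.5963 0.0504 0.0369] rot(5deg) [-0.01  0.01 -0.02] shift(40mm) [ 0.003 -0.009  0.003] F [-0.3  0.3  0.2] w 19.5
```

View pics/w9c.png

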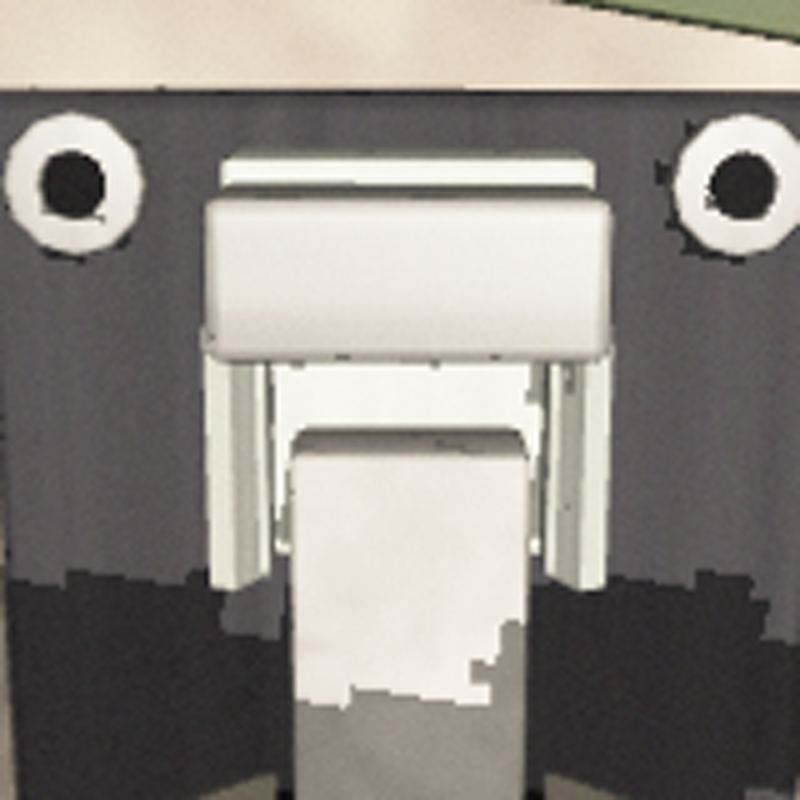

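jog_arm([
  [[0,0,0,0,0,0,24],[0,0,0,0,0,0,30],[0,0,0,0,0,0,40],[0,0,0,0,0,0,40],[0,0,0,-0.1,0,0,40]],
])

```text
time: 16.92
position: [0.5965, 0.0504, 0.0408]
orientation: [0.458, 0.538, -0.457, 0.54]
wrist_force: [-0.7, -0.3, -0.2]
width: 0.433
```

jog_arm([
  [[0,0,0,-0.4,0,0,40],[0,0,0,-1,0,0,40],[0,0,0,-1,0,0,60],[0,0,0,-0.2,0,0,60]],
])

```text
time: 17.25
position: [0.5934, 0.0499, 0.1454]
orientation: [0.456, 0.54, -0.46, 0.538]
wrist_force: [2.1, -1.4, -0.4]
width: 0.533
```

Run:
```python
from h import *
o=get_obs(); s=snapshot("wrist"); print(wm(o["position"]))
plan(mw(-.013,-.048,.13),down(YAW))
crop(s,190,120,450,300,3,"pics/w10c.png")
s=snapshot("scene"); crop(s,270,175,430,315,5,"pics/s10.png")
```

```text
[-4.56 54.15]
t 17.3 pos [0.5934 0.05   0.145 ] rot(5deg) [-17.97  -0.05   0.06] shift(40mm) [ 0.379 -0.216  2.555] F [0.5 0.5 1.6] w 53.1
```

View pics/w10c.png

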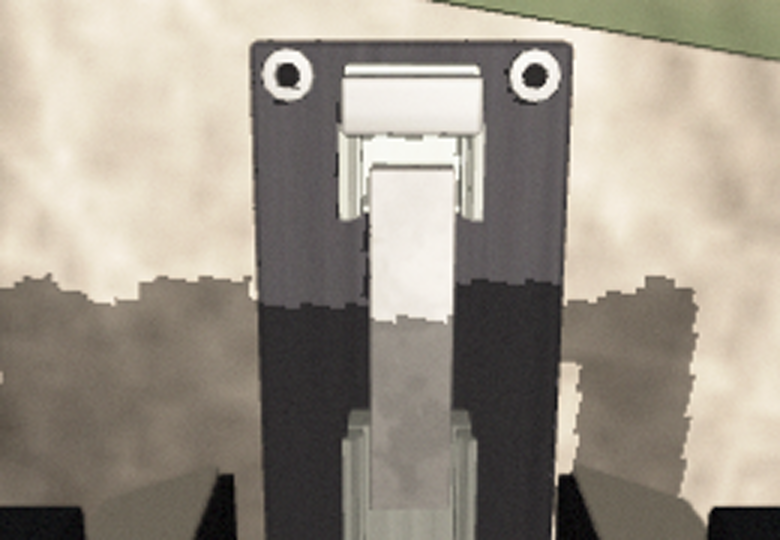

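View pics/s10.png

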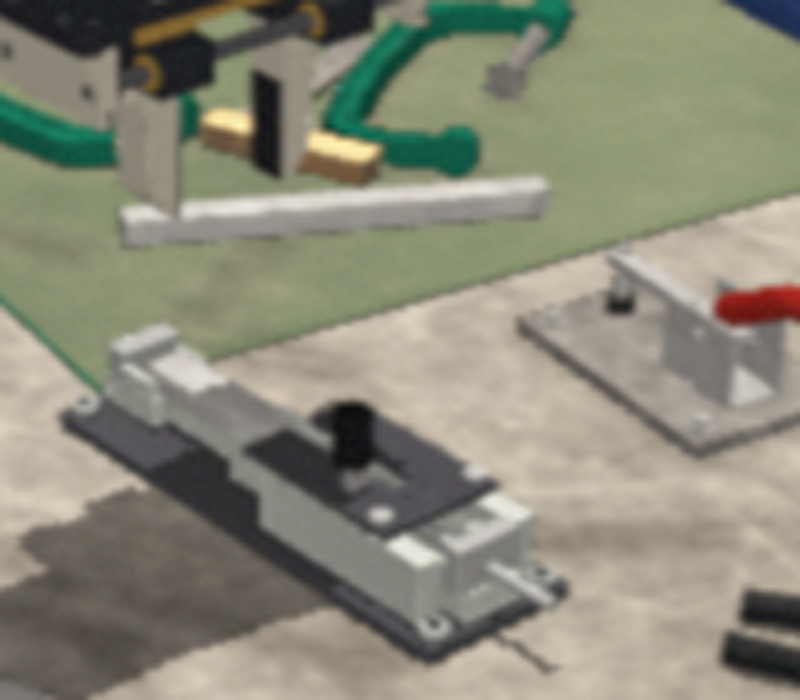

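jog_arm([
  [[-1,0,0,0,-0.05,0.5,60],[-1,0,0,0,-0.09,0.49,60],[-1,0,0,0,-0.13,0.48,60],[-1,0,0,0,-0.17,0.47,60],[-1,0,0,0,-0.2,0.45,60]],
])

```text
time: 17.77
position: [0.5964, -0.0431, 0.1359]
orientation: [0.319, 0.636, -0.323, 0.625]
wrist_force: [-0.1, -0.6, 0.5]
width: 0.653
```

jog_arm([
  [[-1,0,0,0,0,0,60],[-1,0,0,0,0,0,60],[-1,0,0,0,0,0,60],[-1,0,0,0,0,0,60],[-1,0,0,0,0,0,60]],
])

```text
time: 18.18
position: [0.5896, -0.052, 0.1254]
orientation: [0.17, 0.697, -0.175, 0.675]
wrist_force: [-0.0, -0.2, -0.8]
width: 0.656
```

Run:
```python
from h import *
o=get_obs();print(wm(o["position"]),o["qpos"].round(2))
plan(mw(-.0125,-.048,.13),down(99.3))
```

```text
[-24.5  -45.84] [ 0.07  0.51 -0.04  1.77  0.03  0.89  1.1 ]
t 18.18 pos [ 0.5896 -0.052   0.1254] rot(5deg) [-7.51 -0.37  0.06] shift(40mm) [-0.126  0.138  0.268] F [-0.  -0.2 -0.8] w 60.3
```

jog_arm([
  [[-1,-0.37,0,-0.1,0.1,0.2,60],[-1,0,0,0,0,0,60],[-1,0,0,0,0,0,60],[-1,0,0,0,0,0,60],[-1,0,0,0,0,0,60]],
])

```text
time: 18.6
position: [0.5919, -0.0517, 0.1183]
orientation: [0.008, 0.713, -0.016, 0.701]
wrist_force: [0.1, -0.8, 0.1]
width: 0.657
```

jog_arm([
  [[-1,0,0,0,0,0,60],[-1,0,0,0,0,0,60],[0,0,0,0,0,0,60]],
])

```text
time: 18.85
position: [0.5877, -0.0509, 0.1121]
orientation: [-0.057, 0.715, 0.052, 0.695]
wrist_force: [0.0, 0.6, 0.0]
width: 0.656
```

Run:
```python
from h import *
o=get_obs();print(wm(o["position"]),o["qpos"].round(2))
plan(mw(-.0125,-.048,.066),down(99.3))
o=get_obs(); s=snapshot("wrist"); crop(s,215,205,475,305,3,"pics/w11c.png")
import pickle; pickle.dump((o,s),open("w11.pkl","wb"))
```

```text
[-26.27 -44.48] [ 0.18  0.53 -0.19  1.79  0.14  0.86  1.65]
t 18.85 pos [ 0.5877 -0.0509  0.1121] rot(5deg) [-0.09 -0.32  0.06] shift(40mm) [ 1.142 -0.08   0.377] F [0.  0.6 0. ] w 60.4
```

View pics/w11c.png

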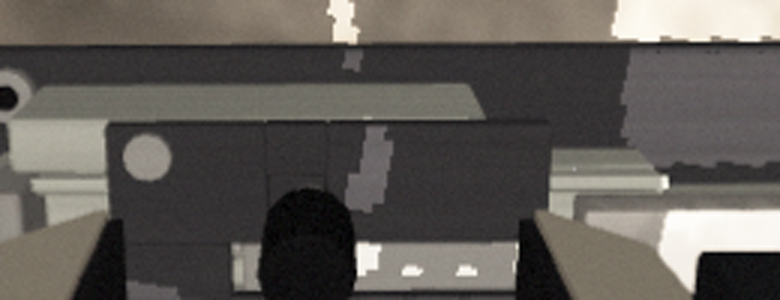

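jog_arm([
  [[-0.1,-0.32,0,0.3,-0.07,0.35,60],[0,0,0,0.4,0,0,60],[0,0,0,0.3,0,0,60],[0,0,0,0.05,0,0,60],[0,0,0,0,0,0,60]],
])

```text
time: 19.32
position: [0.5993, -0.0514, 0.064]
orientation: [-0.052, 0.707, 0.05, 0.704]
wrist_force: [0.6, 0.3, -0.1]
width: 0.653
```

Run:
```python
from h import *
o=get_obs();print(wm(o["position"]),o["qpos"].round(2))
plan(mw(-.0125,-.0475,.065),down(99.3))
```

```text
[-14.89 -46.78] [ 0.17  0.61 -0.17  1.8   0.15  0.75  1.63]
t 19.32 pos [ 0.5993 -0.0514  0.064 ] rot(5deg) [-0.21 -0.05  0.03] shift(40mm) [-0.026 -0.017  0.06 ] F [ 0.6  0.3 -0.1] w 60.1
```

Good. Straighten and close on the knob.

jog_arm([
  [[-0.2,0,0,-0.02,-0.02,0.06,30],[0,0,0,0,0,0,25],[0,0,0,0,0,0,22],[0,0,0,0,0,0,22],[0,0,0,0,0,0,22]],
])

```text
time: 19.73
position: [0.6025, -0.0515, 0.0662]
orientation: [-0.058, 0.706, 0.056, 0.704]
wrist_force: [0.0, -0.1, -0.4]
width: 0.344
```

Run:
```python
from h import *
o=get_obs();print(wm(o["position"]),o["qpos"].round(2))
plan(mw(-.0125,-.0475,.065),down(99.3))
```

```text
[-11.69 -47.42] [ 0.17  0.61 -0.18  1.79  0.15  0.76  1.65]
t 19.73 pos [ 0.6025 -0.0515  0.0662] rot(5deg) [-0.02 -0.04  0.03] shift(40mm) [ 0.029 -0.002 -0.02 ] F [ 0.  -0.1 -0.4] w 31.6
```

jog_arm([
  [[0,0,0,0.02,0,-0.01,8],[0,0,0,0,0,0,8],[0,0,0,0,0,0,8],[0,0,0,0,0,0,8]],
], squeeze=30)

```text
time: 20.07
position: [0.6027, -0.0515, 0.0663]
orientation: [-0.058, 0.705, 0.055, 0.704]
wrist_force: [0.1, 0.4, -0.4]
width: 0.186
```

Run:
```python
from h import *
o=get_obs();print(wm(o["position"]),o["qpos"].round(2))
plan(mw(-.0125,-.0475,.065),down(99.3))
```

```text
[-11.48 -47.5 ] [ 0.17  0.61 -0.18  1.79  0.15  0.76  1.65]
t 20.07 pos [ 0.6027 -0.0515  0.0663] rot(5deg) [-0.02 -0.01  0.04] shift(40mm) [ 0.033  0.    -0.025] F [ 0.1  0.4 -0.4] w 17.1
```

jog_arm([
  [[0,0,0,0,-0.11,0,8],[0,0,0,0,-0.12,0,8]],
])

```text
time: 20.23
position: [0.6033, -0.0542, 0.0662]
orientation: [-0.057, 0.706, 0.059, 0.704]
wrist_force: [-2.8, 8.5, 2.8]
width: 0.183
```

Run:
```python
from h import *
o=get_obs();print(wm(o["position"]))
plan(mw(.0015,-.0497,.065),down(99.3))
```

```text
[-11.37 -50.25]
t 20.23 pos [ 0.6033 -0.0542  0.0662] rot(5deg) [ 0.02 -0.03 -0.04] shift(40mm) [0.03  0.012 0.322] F [-2.8  8.5  2.8] w 16.9
```

jog_arm([
  [[0,0,0,0,-0.09,0.18,8],[0,0,0,0,-0.09,0.18,8]],
])

```text
time: 20.4
position: [0.6165, -0.0521, 0.0662]
orientation: [-0.055, 0.707, 0.063, 0.702]
wrist_force: [-3.7, 7.5, 1.2]
width: 0.185
```

Run:
```python
from h import *
o=get_obs();print(wm(o["position"]))
plan(mw(.0015,-.0497,.065),down(99.3))
```

```text
[  2.01 -50.29]
t 20.4 pos [ 0.6165 -0.0521  0.0662] rot(5deg) [ 0.06 -0.06 -0.14] shift(40mm) [ 0.031  0.015 -0.012] F [-3.7  7.5  1.2] w 17.0
```

jog_arm([
  [[0,0,-0.1,0,-0.06,-0.02,8],[0,0,0,0,-0.05,0,8],[0,0,0,0,-0.05,0,8],[0,0,0,0,-0.05,0,8]],
])

```text
time: 20.73
position: [0.6151, -0.0458, 0.0662]
orientation: [-0.056, 0.708, 0.069, 0.7]
wrist_force: [-3.2, 7.6, 1.8]
width: 0.189
```

Run:
```python
from h import *
o=get_obs();print(wm(o["position"]))
plan(mw(.001,-.0253,.065),down(99.3))
```

```text
[  1.68 -43.82]
t 20.73 pos [ 0.6151 -0.0458  0.0662] rot(5deg) [ 0.16 -0.11 -0.22] shift(40mm) [ 0.039  0.463 -0.009] F [-3.2  7.6  1.8] w 17.4
```

jog_arm([
  [[0.1,-0.1,-0.2,0.02,-0.04,-0.02,8],[0,0,0,0,-0.04,0,8],[0,0,0,0,-0.04,0,8],[0,0,0,0,-0.04,0,8]],
])

```text
time: 21.07
position: [0.6138, -0.0382, 0.0662]
orientation: [-0.057, 0.705, 0.068, 0.703]
wrist_force: [-2.1, 5.5, 1.3]
width: 0.19
```

Run:
```python
from h import *
o=get_obs();print(wm(o["position"]))
plan(mw(.001,-.0253,.065),down(99.3))
```

```text
[  1.6  -36.08]
t 21.07 pos [ 0.6138 -0.0382  0.0662] rot(5deg) [ 0.16 -0.02 -0.18] shift(40mm) [ 0.035  0.269 -0.011] F [-2.1  5.5  1.3] w 17.5
```

jog_arm([
  [[0.1,0,-0.15,0.02,-0.03,-0.01,8],[0,0,0,0,-0.03,0,8],[0,0,0,0,-0.03,0,8],[0,0,0,0,-0.03,0,8]],
])

```text
time: 21.4
position: [0.6127, -0.0309, 0.0663]
orientation: [-0.057, 0.706, 0.067, 0.703]
wrist_force: [-0.7, 5.3, 0.2]
width: 0.185
```

Run:
```python
from h import *
o=get_obs();print(wm(o["position"]))
plan(mw(.001,-.0253,.065),down(99.3))
```

```text
[  1.63 -28.74]
t 21.4 pos [ 0.6127 -0.0309  0.0663] rot(5deg) [ 0.14 -0.04 -0.17] shift(40mm) [ 0.033  0.086 -0.014] F [-0.7  5.3  0.2] w 17.0
```

jog_arm([
  [[0.1,0,-0.15,0.02,-0.03,-0.01,8],[0,0,0,0,-0.03,0,8],[0,0,0,0,-0.03,0,8]],
])

```text
time: 21.65
position: [0.6121, -0.0276, 0.0664]
orientation: [-0.057, 0.706, 0.063, 0.703]
wrist_force: [0.3, 0.8, -1.9]
width: 0.185
```

Run:
```python
from h import *
o=get_obs();print(wm(o["position"]))
plan(mw(.001,-.0253,.065),down(99.3))
```

```text
[  1.61 -25.41]
t 21.65 pos [ 0.6121 -0.0276  0.0664] rot(5deg) [ 0.09 -0.04 -0.09] shift(40mm) [ 0.034  0.003 -0.015] F [ 0.3  0.8 -1.9] w 17.0
```

jog_arm([
  [[0.05,0,-0.05,0,0.04,-0.01,8],[0,0,0,0,0.05,0,8]],
])

```text
time: 21.82
position: [0.6118, -0.0274, 0.0664]
orientation: [-0.058, 0.706, 0.058, 0.704]
wrist_force: [1.3, -4.4, -1.8]
width: 0.187
```

Run:
```python
from h import *
o=get_obs();print(wm(o["position"]))
plan(mw(.001,-.0253,.065),down(99.3))
```

```text
[  1.34 -25.17]
t 21.82 pos [ 0.6118 -0.0274  0.0664] rot(5deg) [ 0.02 -0.03  0.01] shift(40mm) [ 0.035 -0.003 -0.008] F [ 1.3 -4.4 -1.8] w 17.2
```

jog_arm([
  [[0,0,0,0,0,0,8],[0,0,0,0,0,0,30],[0,0,0,0,0,0,45],[0,0,0,0,0,0,50],[0,0,0,0,0,0,50]],
])

```text
time: 22.23
position: [0.6119, -0.0275, 0.0665]
orientation: [-0.058, 0.706, 0.057, 0.704]
wrist_force: [-0.3, 0.2, 0.1]
width: 0.423
```

jog_arm([
  [[0,0,0,-0.4,0,0,50],[0,0,0,-1,0,0,50],[0,0,0,-1,0,-0.5,50],[0,0,0,-1,0,-0.9,50],[0,0,0,0,0,-0.9,50]],
])

```text
time: 22.65
position: [0.5316, -0.039, 0.1955]
orientation: [-0.058, 0.706, 0.06, 0.703]
wrist_force: [0.5, 0.1, 1.7]
width: 0.544
```

jog_arm([
  [[0,0,0,-0.5,0,-0.5,50],[0,0,0,0,0,0,50],[0,0,0,0,0,0,50]],
])

```text
time: 22.9
position: [0.5052, -0.0443, 0.2188]
orientation: [-0.058, 0.706, 0.058, 0.703]
wrist_force: [-0.5, -0.7, 0.6]
width: 0.544
```

Run:
```python
from h import *
o=get_obs();print(wm(o["position"]),o["time"],o["wrist_force"])
o=get_obs(); s=snapshot("wrist"); crop(s,160,120,480,300,2.5,"pics/w12.png")
import pickle; pickle.dump((o,s),open("w12.pkl","wb"))
s=snapshot("scene"); crop(s,270,215,400,315,6,"pics/s12.png"); cv2.imwrite("pics/s12f.png",s["image"][:,:,::-1])
```

```text
[-106.65  -24.8 ] 22.9 [-0.49430345 -0.69171952  0.59621452]
```

View pics/w12.png

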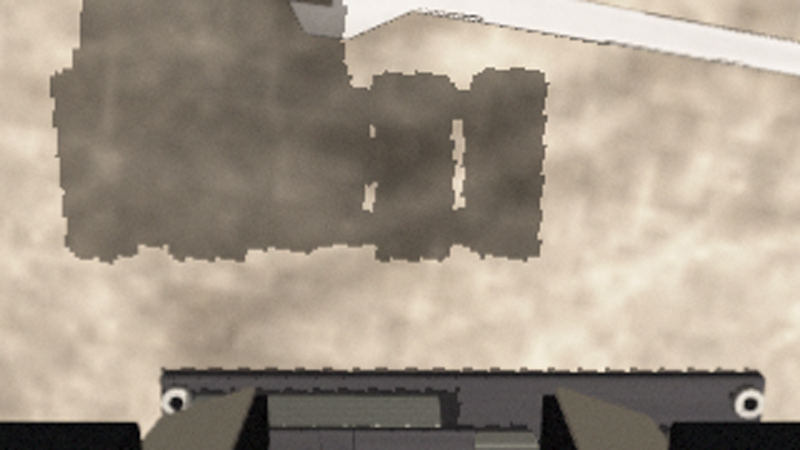

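View pics/s12.png

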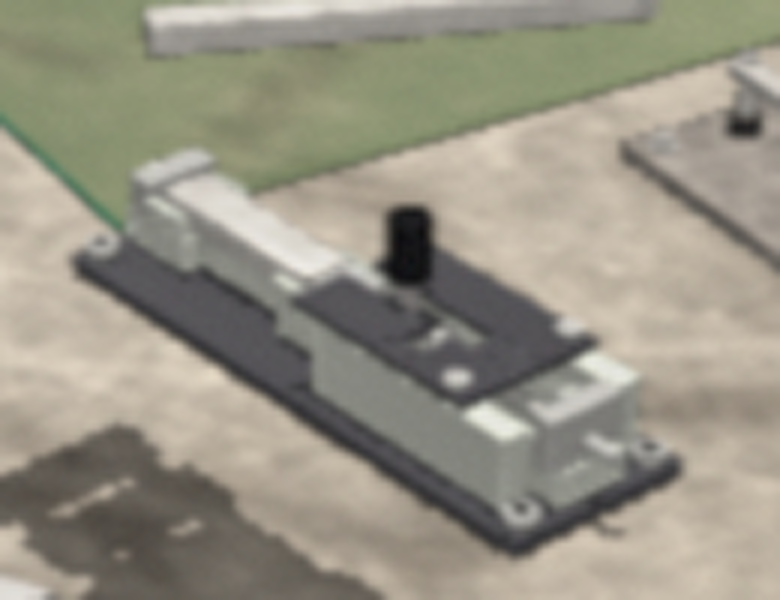

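View pics/s12f.png

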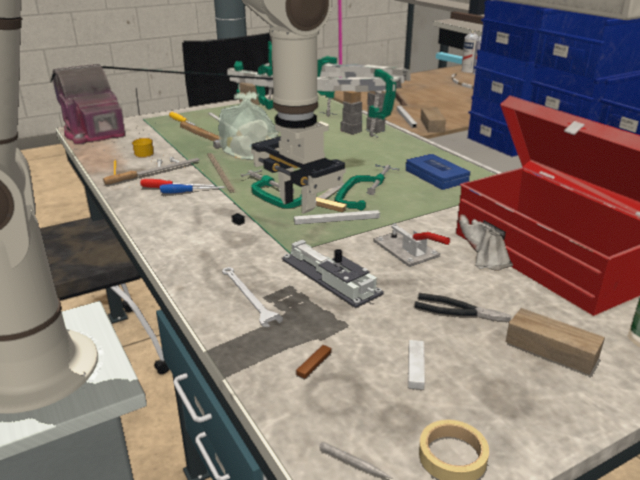

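Run:
```python
from h import *
s=snapshot("scene"); g=s["image"][225:275,320:360].max(2); 
n,l,st,ce=cv2.connectedComponentsWithStats((g<40).astype(np.uint8)); print(st[1:],ce[1:]+[320,225])
d=[]
for y in (-.012,-.025,-.028): print(y,proj(s,mw(0,y,.063)))
print("stop top/bar front corners",proj(s,mw(-.01,.105,.034)),proj(s,mw(.01,.105,.034)),proj(s,mw(.01,.02,.034)),proj(s,mw(-.01,.02,.034)))
crop(s,285,240,345,285,12,"pics/s13.png")
```

```text
[[14 25  8 12 66]] [[337.89393939 255.98484848]]
-0.012 [335.7476394  252.72541086]
-0.025 [339.78621429 255.08482877]
-0.028 [340.72606041 255.63390256]
stop top/bar front corners [298.4755834  245.50372945] [305.41077788 242.76353677] [329.52375427 257.18494499] [322.48531028 260.16164417]
```

View pics/s13.png

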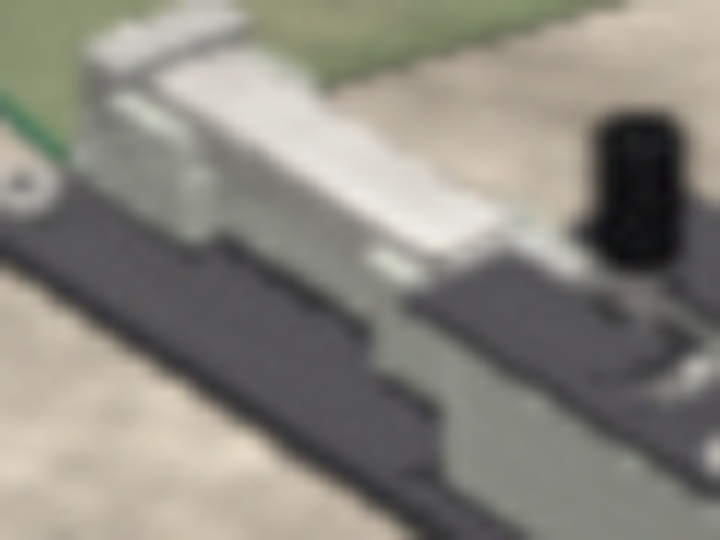

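Run:
```python
from rig import hand_in, get_obs
print(get_obs()["time"]); print(hand_in())
```

```text
23.05
the job is handed in; nothing more can be done
None
```

The bar is loaded. The follower holds it fully home against the front stop, and I handed the job in at 23 s.

1. **Drawing back:** I drew the follower back by its knob and felt the slot's end at about 48 mm of travel, with at most about 19 N at the wrist. Then I came forward 10 mm, hooked the knob into the side leg and let go; a picture confirmed it stayed back.
2. **Laying in:** I laid the smaller grey bar flat in the track, with about 10 N of contact on the floor, and released it.
3. **Easing forward:** I unhooked the knob and eased it forward by hand. At 13.1 mm of travel the spring load left the hand, and a light 4 N push moved it no further, so I released it.

**Last checks:**
- In the last picture, the knob had shifted 4.0 pixels from its starting place, which matches the 13 mm expected with a bar fully home.
- The bar lies flat and touches the stop.
- In that picture the other bars, the packer, the spanner and the tube looked to be in their places. I judged this by eye and did not measure it.
- The gripper was clear and touching nothing.

**Disagreements and slips:**
- The wrist camera and the arm's own position reading differed by about 2 mm across the track. I went by the picture when placing the bar.
- While picking up the bar, the fingertips touched the bench with about 14 N.
- The last joint came within about 0.06 rad of its limit while the arm was turning towards the bar, and I turned back the other way.

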